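Clamp a pipe offcut in the cam fixture

TASK

Stand the grey pipe offcut upright in the cam clamp fixture, between the rubber pad and the V-shaped jaw, and let go of it. Then crank the handle clockwise, going by feel, until the follower rests in the cam's flat dwell and the pipe stays clamped when you let go; never force the crank hard against its stop, and leave the tray, drawer cube and scraper where they are.

Things in the scene. Friction and masses are not known exactly. Their poses are not given: they have to be found in the camera images.
- fixture: Cam clamp fixture bolted to the shelf: aluminium base plate 110 (its x) by 260 (its y) by 12 mm thick; origin at the centre of the plate's underside, z up. It works along its y axis: the cam's shaft at y = -60 mm, then the follower and pad, which slide towards +y, then the fixed V jaw at the +y end.
- jaw: Fixed steel V jaw, 60 mm wide, 33 mm high above the plate, its 120 degree mouth facing the fixture's -y. Origin: on the plate's top (12 mm above the shelf), under the axis of a fully seated pipe; axes as the fixture's. With the follower back, a pipe there has 7 mm of room to the pad: set it down 0 to 7 mm short of the V (towards -y) and the pad later pushes it home.
- pad_face (a point): Middle of the rubber pad's face when the follower is fully back (a fixed point, 51 mm along the fixture's +y from its origin). The pad is 30 mm wide and reaches 43 mm above the shelf. It is sprung (3 N per mm) and meets a seated pipe after 7 of the cam's 14 mm of lift, so in the dwell it presses with about 16 N.
- crank: Steel crank on top of the cam's shaft, 10 mm thick, its top 57 mm above the shelf. Origin on the shaft's axis at shelf height; its x axis points along the crank to the knob, z up. It turns clockwise seen from above to clamp. It is clamped on the shaft at an angle to the cam that differs by up to 0.85 rad either way from job to job, so its angle at the dwell is not known.
- shaft (a point): Top of the crank's hub, on the shaft's axis, 57 mm above the shelf (fixed). Feel, clockwise from the start: free at first (0.25 to 0.85 rad, under 2 N at the knob), then stiff for about 1.1 rad while the cam lifts the follower (rising from 2 to about 7 N at the knob), then light again (under 2 N) in the flat dwell. Let go on the rise, it springs back; in the dwell, it stays.
- bumper_face (a point): Face of the small sprung rubber bumper on the plate (fixed point, 18 mm above the shelf). About 0.2 rad (14 mm at the knob) into the dwell the cam's stop finger meets it and the resistance grows by about 2.6 N per mm at the knob; the dwell lasts past there. More than 20 N between robot and crank is too much.
- knob (a point): Centre of the crank's upright black knob: a cylinder 18 mm in diameter, 45 mm high (56 to 101 mm above the shelf), 70 mm from the shaft's axis, fixed to the crank. It can be pushed round, or caged loosely between the fingers.
- pipe_mid (a point): Centre of the loose grey PVC pipe offcut, half-way up and on its axis: 42 mm outside diameter, 3.6 mm wall, 80 mm long, about 55 g, standing on its end on the shelf at the start; its z axis is the pipe's axis.
- bolt_tray: Zinc-plated bolt tray with a few bolts, 110 by 150 by 28 mm, origin under its centre; not to be disturbed.
- drawer_cube: Clear acrylic drawer cube, 100 mm a side, origin under its centre; not to be disturbed.
- scraper: Steel putty scraper lying flat, 205 mm long along its x axis, wooden handle towards -x, 70 mm wide blade, up to 24 mm high, origin near mid-length at shelf height; not to be disturbed.
Mind the look-alikes: they are no part of the job. What is shaped like the part that bears pipe_mid but red or yellow is not meant.

How it is judged:
On the way, in this order (a step that is already met when the one before it is completed fails the run):
1. the pipe stands upright on the fixture's plate in front of the jaw, let go and not yet clamped (horizontal distance between pipe_mid and jaw below 0.014 m and z of pipe_mid in the frame of jaw between 0.036 and 0.044 m and angle between pipe_mid's own z axis and vertical below 0.1 rad and contact force between the fingers and pipe below 0.1 N and contact force between jaw and pipe below 5 N), for 0.2 s.
2. the pad clamps the pipe into the jaw (contact force between jaw and pipe above 10 N and horizontal distance between pipe_mid and jaw below 0.004 m and contact force between the fingers and pipe below 0.1 N), for 0.2 s.
At the end, for the whole second after the job is handed in: With the robot touching nothing, the pipe stands upright (within 0.08 rad) on the plate, within 4 mm of its seat in the V jaw, pressed into the jaw with more than 10 N (which only the dwell holds), and crank and pipe are at rest (contact force between jaw and pipe above 10 N and horizontal distance between pipe_mid and jaw below 0.004 m and z of pipe_mid in the frame of jaw between 0.036 and 0.044 m and angle between pipe_mid's own z axis and vertical below 0.08 rad and angular speed of crank below 0.05 rad/s and linear speed of pipe below 0.01 m/s).
It fails at once if the robot presses on the crank with more than 20 N (contact force between any of the fingers, the arm and crank above 20 N).
It fails at once if the bolt tray, drawer cube or scraper is moved by more than 20 mm (distance of any of bolt_tray, drawer_cube, scraper from where it was at the start of the episode above 0.02 m).
It also fails if it takes over 69 s, if anything falls off the work surface, if the arm or the gripper's body presses on something with over 40 N, if the wrist force passes 120 N, or if a joint passes its speed limit or range.

ROBOT

A 6-joint arm with a two-finger parallel gripper is mounted at the origin on the work surface. World frame = base frame: x ahead of the robot, y to its left, z up, the work surface at z = 0. Lengths are in m, angles in rad, forces in N, time in s.
With the tool pointing down it reaches from about 0.3 to 0.775 m from the base axis. Payload 14.6 kg.
Tool frame: the origin (TCP) lies on the centre line of the jaws, within the pads' length; the fingertips stand 11 mm ahead of it and the grasp point (between the pads) lies 8 mm behind it; z points along the fingers, y is the direction in which the jaws open and shut (so a half turn about z gives the same grasp; the last joint's range is limited). The gripper opens to 94 mm and grips with 3 to 60 N. Pads are 16 mm wide; open, the fingers measure 119 mm over their backs; the gripper's body (75 mm by 177 mm) begins 78 mm behind the grasp point.
Start: joints at [-1.349, 0.3, 1.521, -0, 1.321, -0.067], TCP at [0.157, -0.527, 0.216] pointing down, gripper open.
Joint ranges: [-3.03, 3.03], [-0.79, 2.21], [0.23, 2.52], [-1.04, 4.18], [0, 3.07], [-2.55, 2.55]. Speed limits (rad/s): [2.22, 2.22, 2.57, 3.14, 3.14, 3.14].

INTERFACE

Orientations are given as [roll, pitch, yaw] about the fixed x, y, z axes, in that order (R = Rz(yaw) Ry(pitch) Rx(roll)).
In Python, from rig import * gives the robot as it stands. The module is installed in compiled form; this text tells all that it offers.
- The arm moves only by the tool send_rows, never from a script. Its argument "plan" is a list of rows, each an object of numbers: "x", "y", "z": the shift along the tool's x, y, z in mm; "ax", "ay", "az": the turn, a rotation vector about the tool's x, y, z in degrees. In form: [{"x": .., "y": .., "z": .., "ax": .., "ay": .., "az": ..}, ...]. A call has 1 to 5 rows; each row shifts and turns the pose as measured when the row begins, along the tool's axes as they then stand; what a row does not reach is not made up. A row lasts 1/10 s, in which the tool goes at most 50 mm and 8.59 degrees, less where a joint would pass 70% of its speed; a pose out of reach is approached as far as the arm can. A call is refused whole if a number of a shift passes 50 or a number of a turn 8.59, either way. A call with a gripper value outside its range is refused whole. "fingers" is the opening, from -1 (shut) to 1 (fully open), set as the call begins (left out, the last holds). The fingers move at their own pace and stop on an object; "newtons" is the grip in N (left out, the last holds). Time passes only in rows, so rows that do not move let the fingers close. It gives the time, the measured TCP pose, the force and the opening at its end, in the units of the state.
- read_state(): the state, without advancing time (a new reading comes with each control period).
- camera(name): name is "scene" or "top" or "wrist"; returns a dict with "image" (480x640x3 uint8, red, green, blue), "depth" (480x640 float32, m along the optical axis (not along the pixel's ray), 0 where there is no reading), "fx", "fy", "cx", "cy" (pixels), "k1" (the pictures are not rectified: a ray, as slopes to the right and down, at radius r is drawn at 1 + k1 r^2 times it, then the intrinsics apply), "xyz" and "orientation" of the camera in the world. Camera axes: x right, y down, z forward; pixel columns grow to the right and rows downward; lengths in m; the calibration is good to about 2 mm. A picture is of the moment at which its call begins.
- finish_job(): hands the job in, once; it reports no verdict.
The state is a dict: "time_s": time; "joint_pos": joint angles; "joint_velocities": joint speeds; "effort": joint torques, N m; "eef_pos": TCP position; "tool_rot": TCP orientation; "ft_force": force on the tool from outside, world axes, zero at the start; "wrist_torque": the same for the moment, N m; "gripper_width": finger opening in m.
Only numpy, scipy, OpenCV 4.12 (cv2) and the standard library are available. Lean on these libraries where they do the work, as an engineer would, in place of code of your own. Each camera call takes 0.05 s, during which the arm holds its last target.

## Working session

There is one attempt and no reset: what is moved stays moved. The work goes in short steps, Python scripts to look and compute and a tool call to move; the robot and the scene stay as the last step left them, time stands still between calls to the robot, and variables do not carry over. Pictures are saved under pics/ and viewed, and the job is handed in when it is done.

Besides the shell and the picture viewer there is one more tool, called after "Call:" in YAML: its name, and indented under it one key for each argument. send_rows: Moves the arm, as the interface text tells. Its arguments: {"type":"object","properties":{"plan":{"type":"array"},"fingers":{"type":"number"},"newtons":{"type":"number"}},"required":["plan"]}

```bash
mkdir -p pics
cat > h.py <<'E'
from rig import *
import numpy as np, cv2
from scipy.spatial.transform import Rotation as R
def cam(n,save=None):
    c=camera(n)
    if save: cv2.imwrite('pics/'+save+'.png',c['image'][:,:,::-1])
    o=np.array(c['orientation'],float)
    c['R']=R.from_euler('xyz',o).as_matrix() if o.size==3 else o
    return c
def ray(c,u,v):
    K=np.array([[c['fx'],0,c['cx']],[0,c['fy'],c['cy']],[0,0,1.]])
    p=cv2.undistortPoints(np.array([[[u,v]]],float),K,np.array([c['k1'],0,0,0.]))[0,0]
    return np.array([p[0],p[1],1.])
def plane(c,u,v,z):
    d=c['R']@ray(c,u,v);o=np.array(c['xyz']);return o+d*(z-o[2])/d[2]
def dep(c,u,v):
    d=c['depth'][int(round(v)),int(round(u))];return np.array(c['xyz'])+c['R']@ray(c,u,v)*d
def pix(c,P):
    q=c['R'].T@(np.array(P)-np.array(c['xyz']));x,y=q[0]/q[2],q[1]/q[2];f=1+c['k1']*(x*x+y*y)
    return c['fx']*x*f+c['cx'],c['fy']*y*f+c['cy']
E
python3 - <<'E'
from h import *
for n in ['scene','top','wrist']:
    c=cam(n,n+'0');print(n,c['fx'],c['cx'],c['cy'],c['k1'],c['xyz'],c['orientation'])
print(read_state())
E
```

```text
scene 624.8997084102211 321.7190731067864 234.66424797882144 -0.007978203154652135 [1.33502934 0.52188419 0.70508007] [-2.18930922 -0.01122595  2.06349751]
top 524.5445337618323 314.1471083265985 238.07026020231382 -0.14683109004786887 [0.33365439 0.11367981 1.1085576 ] [-2.91643724 -0.00306251 -1.51230167]
wrist 381.30838741319593 314.279492528682 249.61435302176443 -0.002282673057934605 [ 0.23374761 -0.50440759  0.38401146] [ 2.86271954  0.00318341 -1.28336775]
{'time_s': 0.15, 'joint_pos': array([-1.34859889e+00,  3.00303962e-01,  1.52141955e+00, -2.40656159e-05,
        1.32070400e+00, -6.66053313e-02]), 'joint_velocities': array([ 8.59630992e-04, -2.84510553e-03, -1.93310351e-03, -6.59240092e-05,
       -8.30821394e-04, -7.82508368e-05]), 'effort': array([-2.20068437e-04, -5.31958616e+01, -3.52821994e+01,  7.08068954e-02,
        2.36017175e-02, -6.23952064e-05]), 'eef_pos': array([ 0.15659036, -0.52704473,  0.21604635]), 'tool_rot': array([-3.14075810e+00, -3.23041243e-05,  2.88808719e-01]), 'ft_force': array([ 0.34655733, -0.42975583,  0.16130557]), 'wrist_torque': array([-0.03450811, -0.01199225,  0.0005792 ]), 'gripper_width': 0.09388292602839209}
```

```bash
ls pics
```

```text
scene0.png
top0.png
wrist0.png
```

View pics/scene0.png

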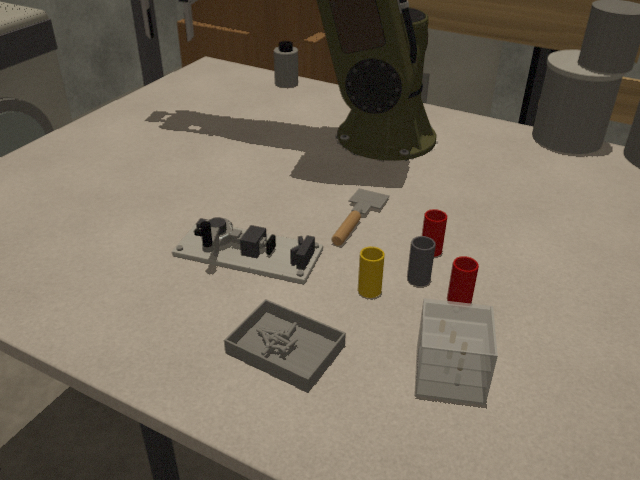

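View pics/top0.png

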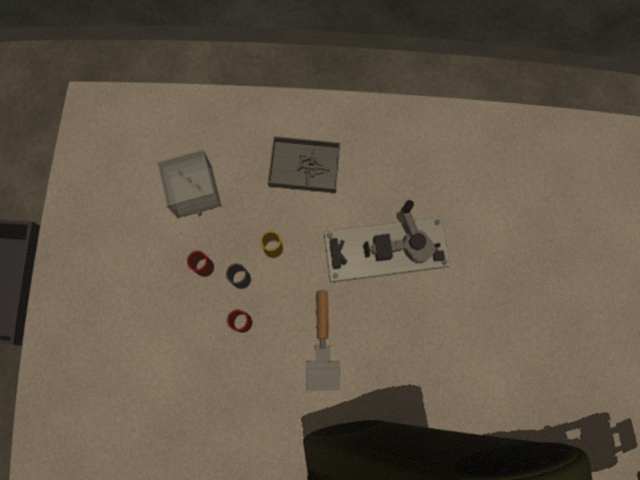

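View pics/wrist0.png

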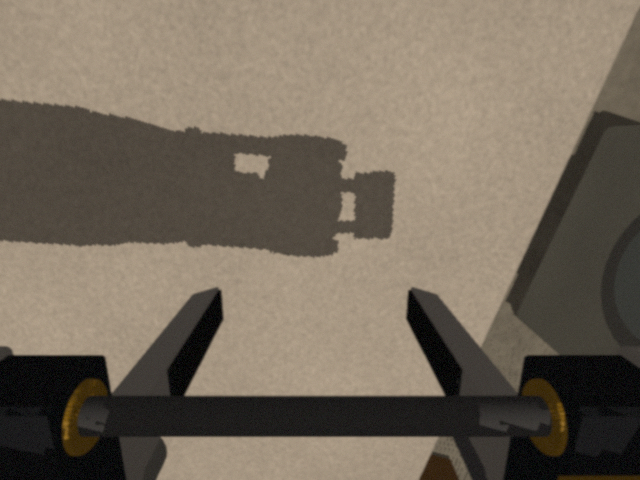

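The scene and top views agree. The grey pipe is at top (238,275) and scene (421,262), between two red and one yellow look-alikes. The fixture shows jaw (337,252), hub (418,248) and knob (407,206) in the top view. Next I'll measure these.

Run:
```python
from h import *
t=cam('top');s=cam('scene')
def tri(a,b):
    o1=np.array(t['xyz']);o2=np.array(s['xyz']);d1=t['R']@ray(t,*a);d2=s['R']@ray(s,*b)
    A=np.stack([d1,-d2],1);k=np.linalg.lstsq(A,o2-o1,rcond=None)[0]
    p,q=o1+k[0]*d1,o2+k[1]*d2;return (p+q)/2,np.linalg.norm(p-q)
for n,a in dict(hub=(418,248),knobtop=(407,206),jaw=(337,252),table=(280,330),plate=(355,240)).items(): print(n,dep(t,*a).round(4))
print('table scene',dep(s,300,180).round(4))
for c,nm in((t,'t4'),(s,'s4')):
    im=c['image'][:,:,::-1]
    r=(190,290,310,460) if nm=='t4' else (180,310,165,335)
    cr=im[r[0]:r[1],r[2]:r[3]]; cv2.imwrite(f'pics/{nm}.png',cv2.resize(cr,None,fx=4.6,fy=4.6,interpolation=cv2.INTER_CUBIC))
# pipe: depth based rim points near top
for c,(u0,u1,v0,v1) in((t,(222,255,258,292)),(s,(405,437,230,290))):
    P=np.array([[*dep(c,u,v),u,v] for v in range(v0,v1) for u in range(u0,u1)])
    m=P[:,2]>0.07;print('pipe top pts',m.sum(),P[m].mean(0).round(4),P[m].min(0).round(4),P[m].max(0).round(4))
    Q=P[m];(cx,cy),r=cv2.minEnclosingCircle(Q[:,:2].astype(np.float32));print(cx,cy,r)
```

```text
hub [ 0.5658 -0.0902  0.0577]
knobtop [ 0.6411 -0.0583  0.1015]
jaw [0.5501 0.0758 0.0461]
table [3.859e-01 1.850e-01 2.000e-04]
plate [0.5845 0.0376 0.0165]
table scene [ 0.2929 -0.0835 -0.0032]
pipe top pts 143 [4.860000e-01 2.723000e-01 1.011000e-01 2.360140e+02 2.728462e+02] [3.337e-01 1.137e-01 7.000e-02 2.260e+02 2.630e+02] [  0.5089   0.2954   1.1086 249.     283.    ]
0.42006370425224304 0.20042923092842102 0.12254193425178528
pipe top pts 247 [5.140000e-01 2.793000e-01 9.060000e-02 4.224534e+02 2.450202e+02] [4.701e-01 2.529e-01 7.000e-02 4.060e+02 2.360e+02] [  1.335    0.5219   0.7051 434.     276.    ]
0.9033106565475464 0.39396291971206665 0.45037201046943665
```

View pics/t4.png

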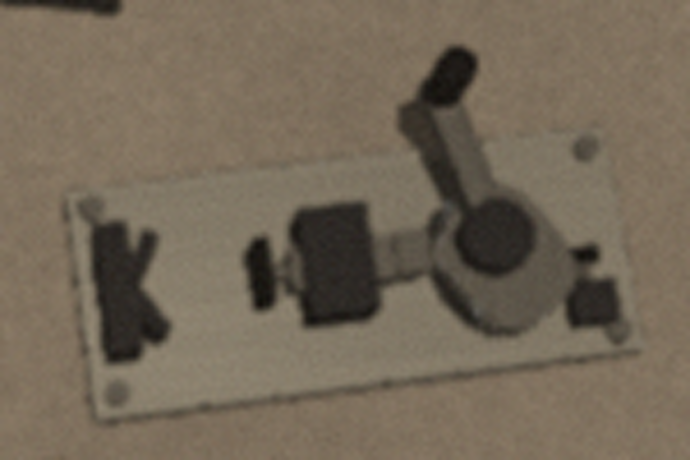

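View pics/s4.png

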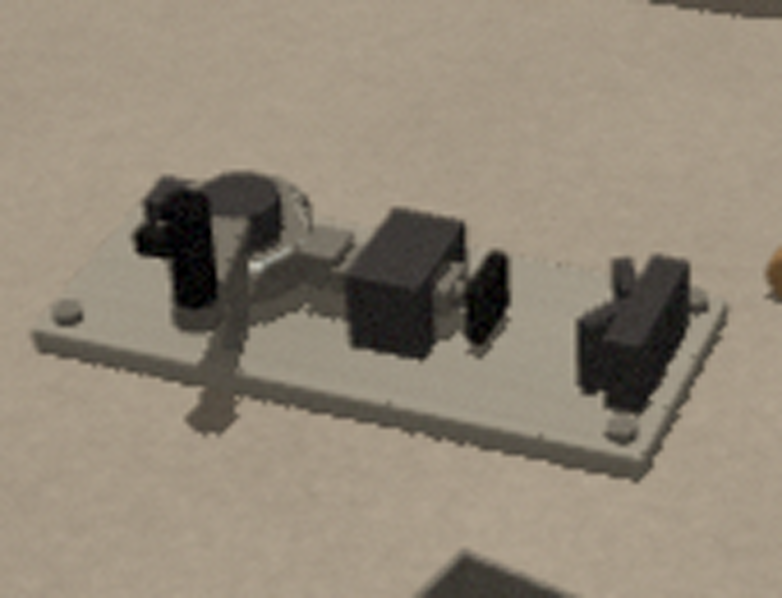

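Run:
```python
from h import *
for n,(u0,u1,v0,v1) in (('top',(222,255,258,292)),('scene',(405,437,230,290))):
    c=cam(n)
    P=np.array([dep(c,u,v) for v in range(v0,v1) for u in range(u0,u1) if c['depth'][v,u]>0])
    Q=P[(P[:,2]>0.074)&(P[:,2]<.09)];Q=Q[np.hypot(*(Q[:,:2]-np.median(Q[:,:2],0)).T)<.03]
    A=np.c_[2*Q[:,:2],np.ones(len(Q))];k=np.linalg.lstsq(A,(Q[:,:2]**2).sum(1),rcond=None)[0]
    print(n,len(Q),k[:2],np.sqrt(k[2]+k[0]**2+k[1]**2),Q[:,2].mean(),cv2.minEnclosingCircle(Q[:,:2].astype(np.float32)))
    # all points footprints of fixture
    H,W=c['depth'].shape
    u0,u1,v0,v1=(315,455,195,290) if n=='top' else (170,330,180,300)
    P=np.array([[*dep(c,u,v),u,v] for v in range(v0,v1) for u in range(u0,u1) if c['depth'][v,u]>0])
    m=(P[:,2]>.007)&(P[:,2]<.3)
    rect=cv2.minAreaRect(P[m][:,:2].astype(np.float32));print(rect)
    m=(P[:,2]>.008)&(P[:,2]<.018)
    print('plate z',np.median(P[m][:,2]),'rect',cv2.minAreaRect(P[m][:,:2].astype(np.float32)),'mean',P[m][:,:2].mean(0))
    m=(P[:,2]>.085)&(P[:,2]<.12); print('knob',P[m].mean(0).round(4),cv2.minEnclosingCircle(P[m][:,:2].astype(np.float32)))
    np.save(f'P_{n}.npy',P)
```

```text
top 123 [0.48896058 0.2751341 ] 0.019192820877866584 0.0804051038939378 ((0.4892440140247345, 0.27542778849601746), 0.021078433841466904)
((0.5795449614524841, -0.026539981365203857), (0.15642397105693817, 0.27800312638282776), 3.8934454917907715)
plate z 0.012762480874119131 rect ((0.5692282319068909, -0.022923976182937622), (0.11069788783788681, 0.27646854519844055), 10.962080955505371) mean [ 0.56671326 -0.02126325]
knob [ 6.445000e-01 -6.150000e-02  9.940000e-02  4.084416e+02  2.047792e+02] ((0.6458746194839478, -0.06261318922042847), 0.009406093508005142)
scene 160 [0.49255088 0.27306456] 0.01915792656130477 0.07709448636172174 ((0.4916386306285858, 0.27224743366241455), 0.023086264729499817)
((0.6160903573036194, -0.026862040162086487), (0.1979333609342575, 0.2618362307548523), 9.984296798706055)
plate z 0.010427041349588717 rect ((0.5751360654830933, -0.03396894037723541), (0.1150553897023201, 0.2617996335029602), 9.886983871459961) mean [ 0.59072248 -0.01633795]
knob [ 6.526000e-01 -6.340000e-02  9.490000e-02  2.048783e+02  2.265826e+02] ((0.6493438482284546, -0.06523168832063675), 0.01136804185807705)
```

Run:
```python
from h import *
t=cam('top');s=cam('scene')
T=lambda a,z:plane(t,310+a[0]/4.6,190+a[1]/4.6,z)
S=lambda a,z:plane(s,165+a[0]/4.6,180+a[1]/4.6,z)
c=[T(a,.012) for a in((66,194),(606,130),(640,350),(98,422))];c=np.array(c);print(c.round(4),'center',c.mean(0))
d=(c[0]+c[3]-c[1]-c[2])/2;print(np.linalg.norm(d),'y axis angle',np.degrees(np.arctan2(d[1],d[0])))
e=(c[2]+c[3]-c[0]-c[1])/2;print(np.linalg.norm(e),np.degrees(np.arctan2(e[1],e[0])))
q=np.array([S(a,.012) for a in((33,333),(640,460),(725,305))]);print(q.round(4), 'centre',(q[0]+q[2])/2)
d2=q[1]-q[0];print(np.linalg.norm(d2),np.degrees(np.arctan2(d2[1],d2[0])))
print('hub top',T((495,235),.057),'scene',S((240,193),.057))
print('knob top',T((456,66),.101),'scene',S((186,188),.101))
print('bumper',T((595,305),.02))
```

```text
[[ 0.5989  0.1039  0.012 ]
 [ 0.6454 -0.1507  0.012 ]
 [ 0.5402 -0.1673  0.012 ]
 [ 0.4925  0.0834  0.012 ]] center [ 0.56923785 -0.03267173  0.012     ]
0.25697811934347925 y axis angle 100.56971797321094
0.10739260269808998 -170.0694423416097
[[ 0.656  -0.1448  0.012 ]
 [ 0.6076  0.1056  0.012 ]
 [ 0.5054  0.0872  0.012 ]] centre [ 0.58071945 -0.02881343  0.012     ]
0.25503267893414955 100.93594229805535
hub top [ 0.58054594 -0.0893248   0.057     ] scene [ 0.58720202 -0.08917077  0.057     ]
knob top [ 0.64501987 -0.06264785  0.101     ] scene [ 0.64506269 -0.06717382  0.101     ]
bumper [ 0.55872288 -0.14388434  0.02      ]
```

```bash
cat >> h.py <<'E'
def go(x,y,z,psi,n,v=True):
    """print n rounded rows to bring tool (pointing down) to world x,y,z, yaw psi deg"""
    s=read_state();p=np.array(s['eef_pos']);R0=R.from_euler('xyz',s['tool_rot'])
    Rt=R.from_euler('xyz',[np.pi,0,np.radians(psi)])
    rows=[];P=p.copy();Rc=R0
    for i in range(n):
        k=n-i
        d=Rc.as_matrix().T@((np.array([x,y,z])-P)/k)*1e3
        w=(Rc.inv()*Rt).as_rotvec(degrees=True)/k
        d=d.round(1);w=w.round(2)
        rows.append(dict(zip('x y z ax ay az'.split(),[*map(float,d),*map(float,w)])))
        P=P+Rc.as_matrix()@d/1e3;Rc=Rc*R.from_rotvec(w,degrees=True)
    for i in range(0,n,5): print(rows[i:i+5])
def st():
    s=read_state();print(round(s['time_s'],2),np.round(s['eef_pos'],4),np.degrees(s['tool_rot']).round(2),'F',np.round(s['ft_force'],2),'w',round(s['gripper_width'],4))
E
python3 -c "
from h import *
st();go(.56,0,.216,100.7,15)"
```

```text
0.45 [ 0.1566 -0.5272  0.2164] [-179.99   -0.     16.55] F [ 0.08  0.23 -0.38] w 0.0938
[{'x': 35.8, 'y': -26.0, 'z': 0.0, 'ax': -0.0, 'ay': -0.0, 'az': -5.61}, {'x': 38.2, 'y': -22.4, 'z': 0.0, 'ax': -0.0, 'ay': -0.0, 'az': -5.61}, {'x': 40.2, 'y': -18.6, 'z': 0.0, 'ax': -0.0, 'ay': -0.0, 'az': -5.61}, {'x': 41.8, 'y': -14.6, 'z': 0.0, 'ax': -0.0, 'ay': -0.0, 'az': -5.61}, {'x': 43.0, 'y': -10.4, 'z': 0.0, 'ax': -0.0, 'ay': -0.0, 'az': -5.61}]
[{'x': 43.8, 'y': -6.1, 'z': 0.0, 'ax': -0.0, 'ay': -0.0, 'az': -5.61}, {'x': 44.2, 'y': -1.8, 'z': 0.0, 'ax': -0.0, 'ay': -0.0, 'az': -5.61}, {'x': 44.2, 'y': 2.5, 'z': 0.1, 'ax': -0.0, 'ay': -0.0, 'az': -5.61}, {'x': 43.7, 'y': 6.8, 'z': 0.0, 'ax': -0.0, 'ay': -0.0, 'az': -5.61}, {'x': 42.9, 'y': 11.0, 'z': 0.1, 'ax': -0.0, 'ay': -0.0, 'az': -5.61}]
[{'x': 41.6, 'y': 15.2, 'z': 0.0, 'ax': -0.0, 'ay': -0.0, 'az': -5.61}, {'x': 39.9, 'y': 19.2, 'z': 0.1, 'ax': -0.0, 'ay': -0.0, 'az': -5.61}, {'x': 37.8, 'y': 23.0, 'z': 0.0, 'ax': -0.0, 'ay': -0.0, 'az': -5.61}, {'x': 35.4, 'y': 26.5, 'z': 0.1, 'ax': 0.0, 'ay': -0.0, 'az': -5.61}, {'x': 32.6, 'y': 29.9, 'z': 0.0, 'ax': 0.0, 'ay': -0.01, 'az': -5.61}]
```

Call:
send_rows:
  plan:
    - {"x": 36, "y": -26, "z": 0, "ax": 0, "ay": 0, "az": -5.6}
    - {"x": 38, "y": -22, "z": 0, "ax": 0, "ay": 0, "az": -5.6}
    - {"x": 40, "y": -19, "z": 0, "ax": 0, "ay": 0, "az": -5.6}
    - {"x": 42, "y": -15, "z": 0, "ax": 0, "ay": 0, "az": -5.6}
    - {"x": 43, "y": -10, "z": 0, "ax": 0, "ay": 0, "az": -5.6}

```text
time_s: 0.95
eef_pos: [0.2916, -0.3478, 0.2155]
tool_rot: [-3.141, -0.0, 0.787]
ft_force: [0.5, -1.7, 1.3]
gripper_width: 0.0938
```

Call:
send_rows:
  plan:
    - {"x": 44, "y": -6, "z": 0, "ax": 0, "ay": 0, "az": -5.6}
    - {"x": 44, "y": -2, "z": 0, "ax": 0, "ay": 0, "az": -5.6}
    - {"x": 44, "y": 2, "z": 0, "ax": 0, "ay": 0, "az": -5.6}
    - {"x": 44, "y": 7, "z": 0, "ax": 0, "ay": 0, "az": -5.6}
    - {"x": 43, "y": 11, "z": 0, "ax": 0, "ay": 0, "az": -5.6}

```text
time_s: 1.45
eef_pos: [0.4268, -0.1613, 0.2167]
tool_rot: [3.139, 0.001, 1.296]
ft_force: [0.7, -1.9, -0.2]
gripper_width: 0.0941
```

```bash
python3 -c "
from h import *
st();go(.56,0.01,.216,100.7,6)"
```

```text
1.45 [ 0.4268 -0.1613  0.2167] [1.7985e+02 5.0000e-02 7.4230e+01] F [ 0.69 -1.92 -0.2 ] w 0.0941
[{'x': 33.5, 'y': 13.6, 'z': 0.1, 'ax': 0.02, 'ay': 0.01, 'az': -4.41}, {'x': 32.4, 'y': 16.1, 'z': 0.1, 'ax': 0.02, 'ay': 0.02, 'az': -4.41}, {'x': 31.0, 'y': 18.6, 'z': 0.1, 'ax': 0.02, 'ay': 0.01, 'az': -4.41}, {'x': 29.5, 'y': 20.9, 'z': 0.2, 'ax': 0.03, 'ay': 0.02, 'az': -4.41}, {'x': 27.8, 'y': 23.1, 'z': 0.1, 'ax': 0.02, 'ay': 0.01, 'az': -4.41}]
[{'x': 26.0, 'y': 25.2, 'z': 0.1, 'ax': 0.03, 'ay': 0.02, 'az': -4.42}]
```

Call:
send_rows:
  plan:
    - {"x": 34, "y": 14, "z": 0, "ax": 0, "ay": 0, "az": -4.5}
    - {"x": 32, "y": 16, "z": 0, "ax": 0, "ay": 0, "az": -4.5}
    - {"x": 31, "y": 19, "z": 0, "ax": 0, "ay": 0, "az": -4.5}
    - {"x": 30, "y": 21, "z": 0, "ax": 0, "ay": 0, "az": -4.5}
    - {"x": 28, "y": 23, "z": 0, "ax": 0, "ay": 0, "az": -4.5}

```text
time_s: 1.95
eef_pos: [0.541, -0.0082, 0.2175]
tool_rot: [3.138, 0.003, 1.708]
ft_force: [1.2, -1.6, -0.0]
gripper_width: 0.094
```

Call:
send_rows:
  plan:
    - {"x": 26, "y": 25, "z": 0, "ax": 0, "ay": 0, "az": -4.5}
    - {"x": 0, "y": 0, "z": 0}

```text
validation failed for argument at $.pl...
```

```bash
python3 -c "
from h import *
st();c=cam('wrist','w1');print(c['xyz'],c['orientation']);import pickle;pickle.dump(c,open('w1.pkl','wb'))
print(pix(c,(.56,.07,.012)))
"
```

```text
1.95 [ 0.541  -0.0082  0.2175] [1.7978e+02 1.5000e-01 9.7860e+01] F [ 1.22 -1.63 -0.01] w 0.094
[0.52948479 0.07155091 0.38537589] [ 2.86220008 -0.00343762  0.13586469]
(np.float64(344.6682142063539), np.float64(146.47493644658053))
```

View pics/w1.png

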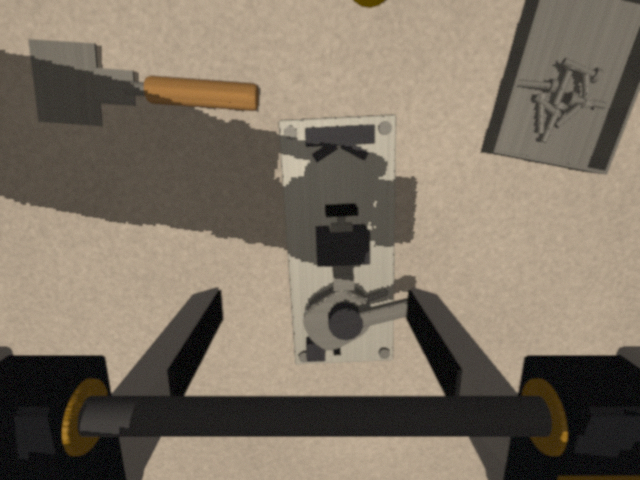

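The wrist view shows the whole plate, with corners at (281,121), (395,115), (393,360) and (297,362), the hub at (346,320), the V jaw at (340,140) and the pad at (341,210).

Run:
```python
from h import *
import pickle;c=pickle.load(open('w1.pkl','rb'))
def fix(c,co):
    q=np.array([plane(c,*a,.012) for a in co]);print(q.round(4).tolist(),'centre',q.mean(0).round(4))
    d=(q[0]+q[1]-q[2]-q[3])/2;e=(q[1]+q[2]-q[0]-q[3])/2
    a=np.arctan2(d[1],d[0]);b=np.arctan2(e[1],e[0]);print('len',np.linalg.norm(d),np.linalg.norm(e),'ang',np.degrees(a),np.degrees(b)+90)
fix(c,((281,121),(395,115),(393,360),(297,362)))
print('hub',plane(c,346,320,.057),'depth',dep(c,346,320))
print('pad top face centre',plane(c,341,206,.043),'depth',dep(c,341,209))
print('jaw back',dep(c,340,133),'V vertex', plane(c,341,147,.045))
g=cv2.resize(c['image'][100:380,260:440,::-1],None,fx=3,fy=2.1)
g=cv2.resize(c['image'][100:230,260:440,::-1],None,fx=4.4,fy=4.4,interpolation=cv2.INTER_CUBIC);cv2.imwrite('pics/w1c.png',g)
```

```text
[[0.4978, 0.0846, 0.012], [0.6018, 0.1041, 0.012], [0.6493, -0.1492, 0.012], [0.5438, -0.1659, 0.012]] centre [ 0.5732 -0.0316  0.012 ]
len 0.25620168549025085 0.10628790423854355 ang 100.52389789448097 99.82837660377203
hub [ 0.58249889 -0.0862646   0.057     ] depth [ 0.58249518 -0.08625353  0.05702303]
pad top face centre [0.56235008 0.01831055 0.043     ] depth [0.56278204 0.01558874 0.0429132 ]
jaw back [0.55162575 0.08058499 0.04467889] V vertex [0.55423629 0.06927633 0.045     ]
```

View pics/w1c.png

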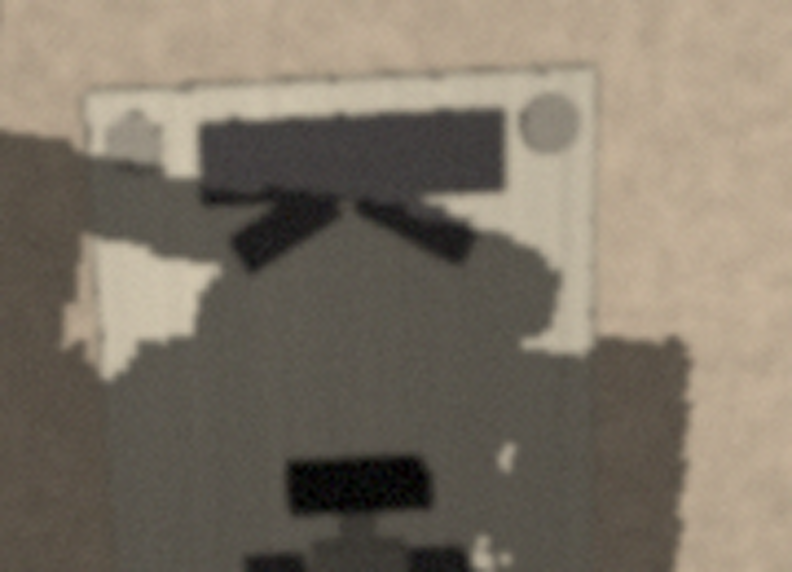

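```bash
python3 -c "
from h import *
st();go(.485,0.20,.216,100.5,5)"
```

```text
2.0 [ 0.543  -0.0047  0.2173] [1.7974e+02 1.0000e-01 9.8280e+01] F [ 1.    4.31 -0.76] w 0.0941
[{'x': 42.2, 'y': -5.6, 'z': 0.2, 'ax': 0.05, 'ay': 0.02, 'az': -0.44}, {'x': 42.2, 'y': -5.2, 'z': 0.2, 'ax': 0.05, 'ay': 0.02, 'az': -0.44}, {'x': 42.3, 'y': -4.9, 'z': 0.2, 'ax': 0.05, 'ay': 0.02, 'az': -0.45}, {'x': 42.3, 'y': -4.6, 'z': 0.2, 'ax': 0.05, 'ay': 0.02, 'az': -0.44}, {'x': 42.3, 'y': -4.3, 'z': 0.2, 'ax': 0.06, 'ay': 0.02, 'az': -0.45}]
```

Call:
send_rows:
  plan:
    - {"x": 42, "y": 6, "z": 0, "ax": 0, "ay": 0, "az": -0.5}
    - {"x": 20, "y": 4, "z": 0, "ax": 0, "ay": 0, "az": -0.5}
    - {"x": 0, "y": 0, "z": 0, "ax": 0, "ay": 0, "az": 0}
  fingers: 0.35

```text
time_s: 2.3
eef_pos: [0.5444, 0.0616, 0.2165]
tool_rot: [3.138, 0.002, 1.736]
ft_force: [-0.0, -0.0, 0.0]
gripper_width: 0.0734
```

```bash
python3 -c "
from h import *
st();c=cam('wrist','w2');import pickle;pickle.dump(c,open('w2.pkl','wb'));st()
cv2.imwrite('pics/w2c.png',cv2.resize(c['image'][150:350,250:450,::-1],None,fx=3,fy=3,interpolation=cv2.INTER_CUBIC))
"
```

```text
2.3 [0.5444 0.0616 0.2165] [1.7979e+02 1.0000e-01 9.9460e+01] F [-0.04 -0.    0.01] w 0.0734
2.35 [0.5444 0.0606 0.2165] [1.798e+02 1.000e-01 9.941e+01] F [ 0.03 -0.95  0.24] w 0.0696
```

View pics/w2.png

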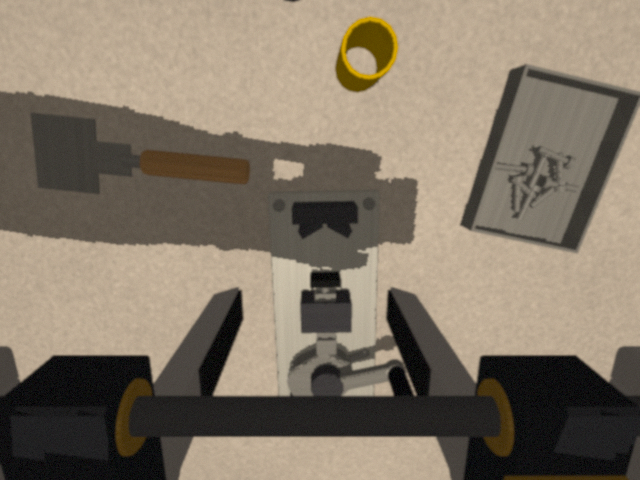

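View pics/w2c.png

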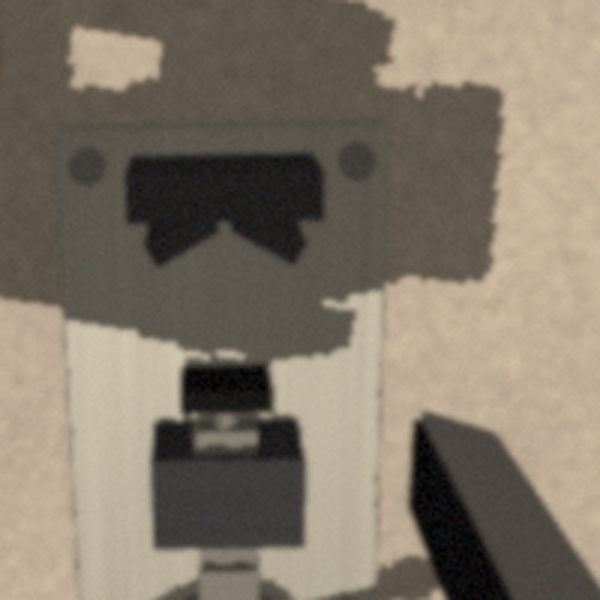

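```bash
python3 - <<'E'
from h import *
import pickle;c=pickle.load(open('w2.pkl','rb'));w=pickle.load(open('w1.pkl','rb'))
C=lambda a,z:plane(c,250+a[0]/3,150+a[1]/3,z)
print('V',C((223,222),.045),'tips',C((157,266),.045),C((297,264),.045))
print('plate far corners',C((60,125),.012),C((384,124),.012))
a,b=C((60,125),.012),C((384,124),.012);print(np.linalg.norm(a-b),np.degrees(np.arctan2(*(b-a)[1::-1])))
m=(a+b)/2;th=np.radians(100.5);yd=np.array([np.cos(th),np.sin(th),0]);print('seat from plate end',m-yd*(.130-.079),'seat from V',C((223,222),.045)-yd*.0242)
t=(C((157,266),.045)+C((297,264),.045))/2; print('tips mid, width',t,np.linalg.norm(C((157,266),.045)-C((297,264),.045)))
hub=plane(c,327,379,.057);print('hub',hub,'seat from hub',hub+yd*.139, dep(c,327,379))
# triangulate V vertex, hub between w1,w2
def tri(t,a,s,b):
    o1=np.array(t['xyz']);o2=np.array(s['xyz']);d1=t['R']@ray(t,*a);d2=s['R']@ray(s,*b)
    k=np.linalg.lstsq(np.stack([d1,-d2],1),o2-o1,rcond=None)[0]
    return ((o1+k[0]*d1+o2+k[1]*d2)/2).round(4)
print('tri V',tri(w,(338.4,147),c,(324.3,224)),'tri hub',tri(w,(346,320),c,(327,379)),'corners',tri(w,(281,121),c,(270,191.7)),tri(w,(395,115),c,(378,191.3)))
E
python3 -c "
from h import *
st();go(.485,0.20,.216,100.5,5)"
```

```text
V [0.55269076 0.07069847 0.045     ] tips [0.53509839 0.0538802  0.045     ] [0.57726643 0.06145136 0.045     ]
plate far corners [0.4971883  0.08693424 0.012     ] [0.60087299 0.10435021 0.012     ]
0.10513719718306944 9.534989934742285
seat from plate end [0.55832466 0.04549623 0.012     ] seat from V [0.55710086 0.0469037  0.045     ]
tips mid, width [0.55618241 0.05766578 0.045     ] 0.042842345741107436
hub [ 0.58114131 -0.08056985  0.057     ] seat from hub [0.55581057 0.05610258 0.057     ] [ 0.58121135 -0.08087755  0.05654508]
tri V [0.5529 0.0689 0.0363] tri hub [ 0.5862 -0.0996  0.029 ] corners [ 0.4964  0.085  -0.0009] [0.6016 0.1042 0.0108]
2.35 [0.5444 0.0606 0.2165] [1.798e+02 1.000e-01 9.941e+01] F [ 0.03 -0.95  0.24] w 0.0696
[{'x': 29.4, 'y': -7.2, 'z': 0.0, 'ax': 0.04, 'ay': 0.02, 'az': -0.22}, {'x': 29.5, 'y': -7.0, 'z': 0.0, 'ax': 0.04, 'ay': 0.02, 'az': -0.22}, {'x': 29.5, 'y': -6.9, 'z': 0.1, 'ax': 0.04, 'ay': 0.02, 'az': -0.22}, {'x': 29.5, 'y': -6.8, 'z': 0.1, 'ax': 0.04, 'ay': 0.02, 'az': -0.21}, {'x': 29.6, 'y': -6.8, 'z': 0.0, 'ax': 0.04, 'ay': 0.03, 'az': -0.22}]
```

Call:
send_rows:
  plan:
    - {"x": 43, "y": -3, "z": 0, "ax": 0, "ay": 0, "az": -0.4}
    - {"x": 43, "y": -3, "z": 0, "ax": 0, "ay": 0, "az": -0.4}
    - {"x": 43, "y": -3, "z": 0, "ax": 0, "ay": 0, "az": -0.4}
    - {"x": 43, "y": -3, "z": 0, "ax": 0, "ay": 0, "az": 0}
    - {"x": 20, "y": -3, "z": 0, "ax": 0, "ay": 0, "az": 0}

```text
time_s: 2.85
eef_pos: [0.4968, 0.2453, 0.2162]
tool_rot: [3.137, 0.003, 1.745]
ft_force: [0.6, -0.1, -0.4]
gripper_width: 0.0633
```

Call:
send_rows:
  plan:
    - {"x": 0, "y": 0, "z": 0, "ax": 0, "ay": 0, "az": 0}
    - {"x": 0, "y": 0, "z": 0, "ax": 0, "ay": 0, "az": 0}

```text
time_s: 3.05
eef_pos: [0.4967, 0.2452, 0.2162]
tool_rot: [3.137, 0.003, 1.747]
ft_force: [-0.5, -0.9, -0.2]
gripper_width: 0.0632
```

```bash
python3 -c "
from h import *
st();c=cam('wrist','w3');import pickle;pickle.dump(c,open('w3.pkl','wb'));st()
"
```

```text
3.05 [0.4967 0.2452 0.2162] [179.75   0.18 100.08] F [-0.52 -0.92 -0.17] w 0.0632
3.1 [0.4968 0.2449 0.2162] [179.76   0.18 100.04] F [-0.36  0.8  -0.65] w 0.0636
```

View pics/w3.png

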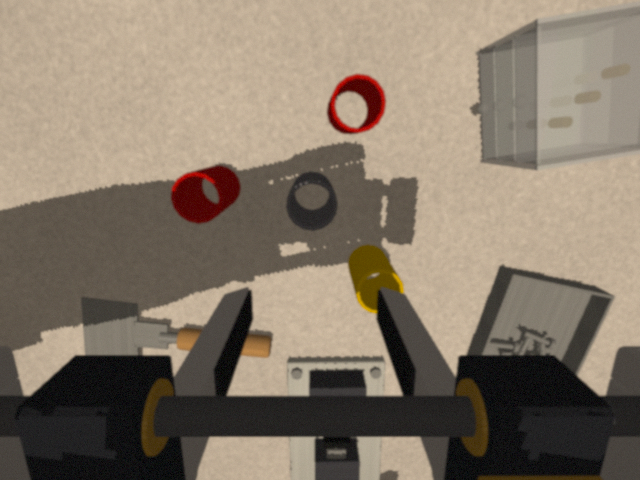

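The wrist view shows the grey pipe's top rim centred near (312,205), red pipes at (205,195) and (357,104), and yellow at (378,285).

```bash
python3 - <<'E'
from h import *
import pickle;c=pickle.load(open('w3.pkl','rb'))
im=c['image'];cv2.imwrite('pics/w3c.png',cv2.resize(im[160:250,260:370,::-1],None,fx=6,fy=6,interpolation=cv2.INTER_CUBIC))
P=np.array([[*dep(c,u,v),u,v] for v in range(165,245) for u in range(270,350) if c['depth'][v,u]>0])
m=(P[:,2]>.074)&(P[:,2]<.09);Q=P[m];print(len(Q),Q[:,2].mean(),cv2.minEnclosingCircle(Q[:,:2].astype(np.float32)),Q[:,3:].min(0),Q[:,3:].max(0))
A=np.c_[2*Q[:,:2],np.ones(len(Q))];k=np.linalg.lstsq(A,(Q[:,:2]**2).sum(1),rcond=None)[0];print(k[:2],np.sqrt(k[2]+k[0]**2+k[1]**2))
print(plane(c,312,204,.08))
E
python3 -c "
from h import *
go(.491,.274,.15,100.5,2);"
```

```text
721 0.07915356442076725 ((0.48999643325805664, 0.2749689519405365), 0.021093271672725677) [286. 178.] [337. 230.]
[0.48972815 0.27524261] 0.01888626568667184
[0.48994726 0.27585923 0.08      ]
[{'x': 14.9, 'y': -0.5, 'z': 33.0, 'ax': 0.12, 'ay': 0.09, 'az': -0.23}, {'x': 14.9, 'y': -0.3, 'z': 33.1, 'ax': 0.12, 'ay': 0.09, 'az': -0.23}]
```

View pics/w3c.png

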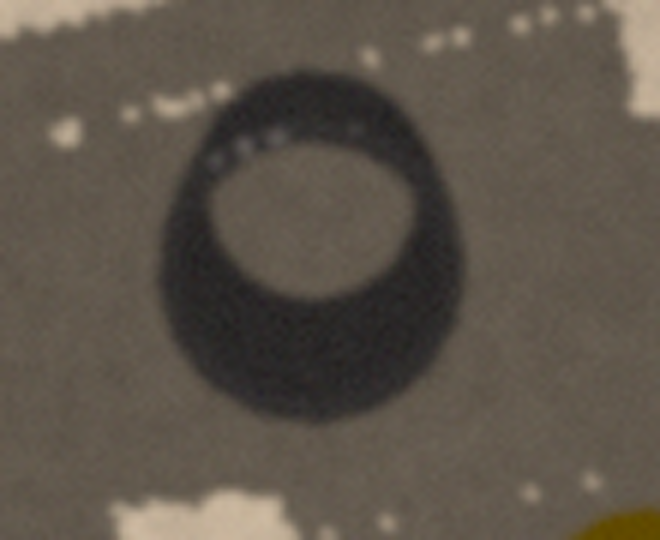

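Call:
send_rows:
  plan:
    - {"x": 15, "y": -0.5, "z": 20, "ax": 0.1, "ay": 0.1, "az": -0.2}
    - {"x": 15, "y": 0, "z": 20, "ax": 0.1, "ay": 0.1, "az": -0.2}
    - {"x": 1, "y": 0, "z": 20, "ax": 0, "ay": 0, "az": 0}
    - {"x": 0, "y": 0, "z": 0, "ax": 0, "ay": 0, "az": 0}
    - {"x": 0, "y": 0, "z": 0, "ax": 0, "ay": 0, "az": 0}

```text
time_s: 3.6
eef_pos: [0.4948, 0.2691, 0.156]
tool_rot: [3.138, -0.0, 1.744]
ft_force: [-0.4, 0.3, -0.2]
gripper_width: 0.0632
```

```bash
python3 -c "
from h import *
st();go(.49,.275,.048,100.5,4);"
```

```text
3.6 [0.4948 0.2691 0.156 ] [ 1.7981e+02 -2.0000e-02  9.9920e+01] F [-0.44  0.29 -0.21] w 0.0632
[{'x': 1.7, 'y': -1.0, 'z': 27.0, 'ax': 0.05, 'ay': -0.0, 'az': -0.14}, {'x': 1.6, 'y': -1.0, 'z': 27.0, 'ax': 0.05, 'ay': -0.01, 'az': -0.15}, {'x': 1.7, 'y': -0.9, 'z': 27.0, 'ax': 0.04, 'ay': -0.0, 'az': -0.14}, {'x': 1.7, 'y': -1.0, 'z': 27.0, 'ax': 0.05, 'ay': -0.01, 'az': -0.15}]
```

Call:
send_rows:
  plan:
    - {"x": 6, "y": -4, "z": 20, "ax": 0.1, "ay": 0, "az": -0.5}
    - {"x": 2, "y": -1, "z": 25, "ax": 0, "ay": 0, "az": 0}
    - {"x": 0, "y": 0, "z": 0, "ax": 0, "ay": 0, "az": 0}

```text
time_s: 3.9
eef_pos: [0.4912, 0.2742, 0.114]
tool_rot: [3.135, -0.001, 1.749]
ft_force: [0.2, -1.1, -0.2]
gripper_width: 0.0635
```

```bash
python3 -c "
from h import *
st();go(.49,.275,.048,100.5,2);"
```

```text
3.9 [0.4912 0.2742 0.114 ] [ 1.7961e+02 -8.0000e-02  1.0022e+02] F [ 0.16 -1.07 -0.18] w 0.0635
[{'x': 0.5, 'y': -0.7, 'z': 33.0, 'ax': 0.19, 'ay': -0.04, 'az': -0.14}, {'x': 0.4, 'y': -0.6, 'z': 33.0, 'ax': 0.2, 'ay': -0.04, 'az': -0.14}]
```

Call:
send_rows:
  plan:
    - {"x": 1, "y": -1, "z": 22, "ax": 0.4, "ay": 0, "az": 0}
    - {"x": 0, "y": 0, "z": 22, "ax": 0, "ay": 0, "az": 0}
    - {"x": 0, "y": 0, "z": 22, "ax": 0, "ay": 0, "az": 0}
    - {"x": 0, "y": 0, "z": 0, "ax": 0, "ay": 0, "az": 0}

```text
time_s: 4.3
eef_pos: [0.4948, 0.2743, 0.0543]
tool_rot: [3.133, -0.004, 1.746]
ft_force: [-0.8, 0.2, 0.3]
gripper_width: 0.0633
```

```bash
python3 -c "
from h import *
st();go(.49,.275,.048,100.5,1);"
```

```text
4.3 [0.4948 0.2743 0.0543] [179.51  -0.21 100.06] F [-0.8   0.23  0.3 ] w 0.0633
[{'x': 1.5, 'y': -4.7, 'z': 6.3, 'ax': 0.49, 'ay': -0.21, 'az': -0.44}]
```

Call:
send_rows:
  plan:
    - {"x": 1, "y": -5, "z": 7, "ax": 0.6, "ay": -0.2, "az": -0.5}
    - {"x": 0, "y": 0, "z": 0, "ax": 0, "ay": 0, "az": 0}

```text
time_s: 4.5
eef_pos: [0.4912, 0.2745, 0.0504]
tool_rot: [3.141, -0.001, 1.755]
ft_force: [1.0, 0.5, 0.2]
gripper_width: 0.0635
```

```bash
python3 -c "
from h import *
st();go(.49,.275,.048,100.5,1);"
```

```text
4.5 [0.4912 0.2745 0.0504] [ 1.7995e+02 -5.0000e-02  1.0056e+02] F [0.99 0.45 0.23] w 0.0635
[{'x': 0.8, 'y': -1.1, 'z': 2.4, 'ax': 0.05, 'ay': -0.05, 'az': 0.06}]
```

Close on the pipe.

Call:
send_rows:
  plan:
    - {"x": 1, "y": -1, "z": 2, "ax": 0, "ay": 0, "az": 0}
    - {"x": 0, "y": 0, "z": 0, "ax": 0, "ay": 0, "az": 0}
    - {"x": 0, "y": 0, "z": 0, "ax": 0, "ay": 0, "az": 0}
    - {"x": 0, "y": 0, "z": 0, "ax": 0, "ay": 0, "az": 0}
    - {"x": 0, "y": 0, "z": 0, "ax": 0, "ay": 0, "az": 0}
  fingers: -1
  newtons: 12

```text
time_s: 5.0
eef_pos: [0.4912, 0.2759, 0.0516]
tool_rot: [3.136, -0.002, 1.755]
ft_force: [-0.7, 0.9, -0.5]
gripper_width: 0.0417
```

```bash
python3 -c "
from h import *
st()"
```

```text
5.0 [0.4912 0.2759 0.0516] [ 1.7970e+02 -1.1000e-01  1.0057e+02] F [-0.7   0.88 -0.53] w 0.0417
```

Call:
send_rows:
  plan:
    - {"x": 0, "y": 0, "z": -30, "ax": 0, "ay": 0, "az": 0}
    - {"x": 0, "y": 0, "z": -40, "ax": 0, "ay": 0, "az": 0}
    - {"x": 0, "y": 0, "z": -40, "ax": 0, "ay": 0, "az": 0}
    - {"x": 0, "y": 0, "z": 0, "ax": 0, "ay": 0, "az": 0}

```text
time_s: 5.4
eef_pos: [0.4901, 0.2753, 0.1644]
tool_rot: [3.14, -0.001, 1.755]
ft_force: [0.9, -0.1, -0.5]
gripper_width: 0.0416
```

```bash
python3 -c "
from h import *
st();go(.558,.0435,.165,100.5,6)"
```

```text
5.4 [0.4901 0.2753 0.1644] [ 1.7989e+02 -6.0000e-02  1.0056e+02] F [ 0.93 -0.1  -0.51] w 0.0416
[{'x': -40.1, 'y': 4.0, 'z': -0.1, 'ax': 0.02, 'ay': -0.01, 'az': 0.01}, {'x': -40.0, 'y': 4.1, 'z': -0.1, 'ax': 0.02, 'ay': -0.01, 'az': 0.01}, {'x': -40.1, 'y': 4.1, 'z': -0.1, 'ax': 0.02, 'ay': -0.01, 'az': 0.01}, {'x': -40.0, 'y': 4.1, 'z': -0.1, 'ax': 0.02, 'ay': -0.01, 'az': 0.01}, {'x': -40.1, 'y': 4.0, 'z': -0.2, 'ax': 0.02, 'ay': -0.01, 'az': 0.01}]
[{'x': -40.0, 'y': 4.1, 'z': -0.1, 'ax': 0.01, 'ay': -0.01, 'az': 0.01}]
```

Call:
send_rows:
  plan:
    - {"x": -40, "y": 4, "z": 0, "ax": 0, "ay": 0, "az": 0}
    - {"x": -40, "y": 4, "z": 0, "ax": 0, "ay": 0, "az": 0}
    - {"x": -40, "y": 4, "z": 0, "ax": 0, "ay": 0, "az": 0}
    - {"x": -40, "y": 4, "z": 0, "ax": 0, "ay": 0, "az": 0}
    - {"x": -40, "y": 4, "z": 0, "ax": 0, "ay": 0, "az": 0}

```text
time_s: 5.9
eef_pos: [0.5467, 0.0801, 0.1626]
tool_rot: [3.14, -0.002, 1.763]
ft_force: [0.6, -0.1, 0.1]
gripper_width: 0.0421
```

```bash
python3 -c "
from h import *
st();go(.558,.0435,.165,100.5,2)"
```

```text
5.9 [0.5467 0.0801 0.1626] [ 1.7989e+02 -1.1000e-01  1.0100e+02] F [ 0.58 -0.07  0.08] w 0.0421
[{'x': -19.0, 'y': 2.1, 'z': -1.2, 'ax': 0.06, 'ay': -0.06, 'az': 0.25}, {'x': -19.1, 'y': 2.1, 'z': -1.2, 'ax': 0.05, 'ay': -0.05, 'az': 0.25}]
```

Call:
send_rows:
  plan:
    - {"x": -19, "y": 2, "z": 0, "ax": 0, "ay": 0, "az": 0.2}
    - {"x": -19, "y": 2, "z": 0, "ax": 0, "ay": 0, "az": 0.2}
    - {"x": 0, "y": 0, "z": 0, "ax": 0, "ay": 0, "az": 0}
    - {"x": 0, "y": 0, "z": 0, "ax": 0, "ay": 0, "az": 0}

```text
time_s: 6.3
eef_pos: [0.5579, 0.0374, 0.1594]
tool_rot: [-3.14, -0.002, 1.75]
ft_force: [0.2, 0.1, -2.1]
gripper_width: 0.0422
```

```bash
python3 -c "
from h import *
st();go(.558,.0435,.11,100.5,2)
c=cam('wrist','w4');s=cam('scene','s5');import pickle;pickle.dump(c,open('w4.pkl','wb'))
cv2.imwrite('pics/s5c.png',cv2.resize(s['image'][150:300,165:335,::-1],None,fx=4,fy=4,interpolation=cv2.INTER_CUBIC))
"
```

```text
6.3 [0.5579 0.0374 0.1594] [-1.7990e+02 -1.3000e-01  1.0024e+02] F [ 0.22  0.1  -2.06] w 0.0422
[{'x': 2.9, 'y': 0.6, 'z': 24.7, 'ax': -0.05, 'ay': -0.06, 'az': -0.13}, {'x': 3.0, 'y': 0.7, 'z': 24.8, 'ax': -0.05, 'ay': -0.07, 'az': -0.13}]
```

View pics/w4.png

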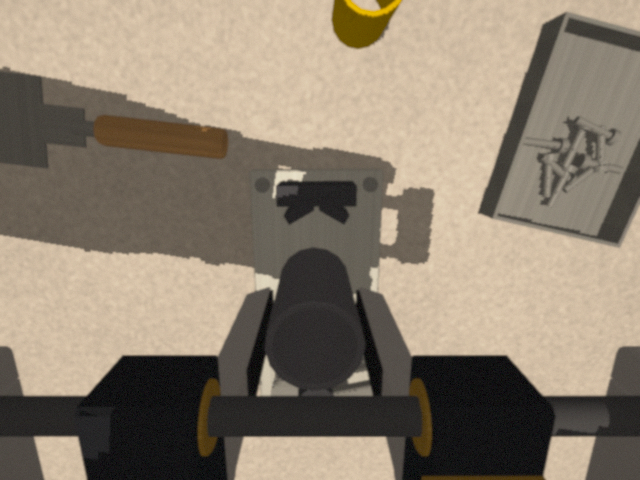

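View pics/s5c.png

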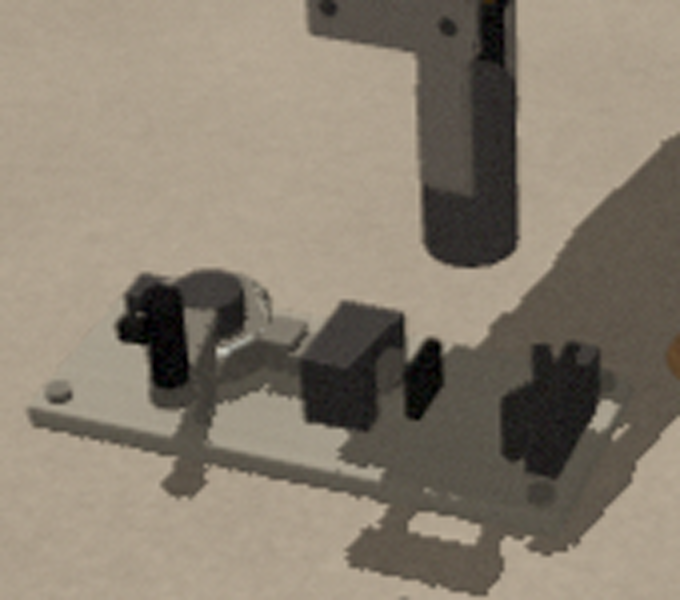

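Run:
```python
from h import *
import pickle;c=pickle.load(open('w4.pkl','rb'))
g=c['image'][160:290,240:400,::-1];cv2.imwrite('pics/w4c.png',cv2.resize(g,None,fx=5,fy=4.6,interpolation=cv2.INTER_CUBIC))
P=np.array([[*dep(c,u,v),u,v] for v in range(170,240) for u in range(265,370)])
m=(P[:,2]>.038)&(P[:,2]<.05);Q=P[m]
th=np.radians(100.3);yd=np.array([np.cos(th),np.sin(th)]);xd=np.array([yd[1],-yd[0]])
a=Q[:,:2]@yd;b=Q[:,:2]@xd
print('jaw pts',len(Q),np.median(Q[:,2]),'along',a.min(),a.max(),'across',b.min(),b.max())
for k in np.arange(b.min(),b.max(),.004):
    s=(b>=k)&(b<k+.004);print(round(k+.002,4),s.sum(),a[s].min().round(4),a[s].max().round(4))
print(np.array([.5578,.0465])@np.c_[yd,xd], read_state()['eef_pos'][:2]@np.c_[yd,xd])
```

```text
jaw pts 2403 0.04465759997371532 along -0.04277654884199311 -0.013019104587343474 across 0.5267331932317428 0.5865571073893372
0.5287 117 -0.0291 -0.0132
0.5327 142 -0.0396 -0.0133
0.5367 188 -0.0426 -0.0133
0.5407 204 -0.0412 -0.0132
0.5447 173 -0.039 -0.0131
0.5487 165 -0.0367 -0.0132
0.5527 162 -0.0338 -0.0132
0.5567 114 -0.0292 -0.013
0.5607 168 -0.0345 -0.0131
0.5647 154 -0.0361 -0.0131
0.5687 172 -0.0383 -0.0131
0.5727 200 -0.0405 -0.0131
0.5767 183 -0.0428 -0.0131
0.5807 146 -0.0397 -0.0131
0.5847 115 -0.0283 -0.013
[-0.05398522  0.55712538] [-0.06241972  0.55566376]
```

View pics/w4c.png

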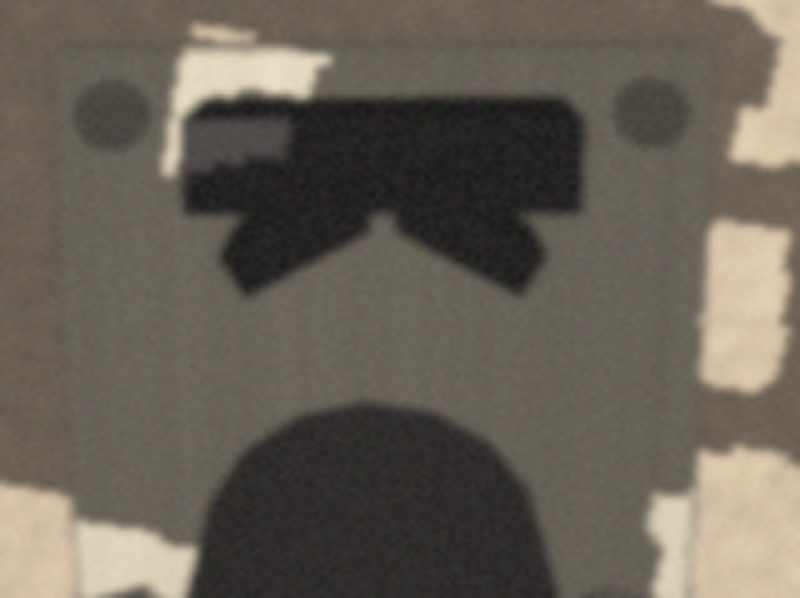

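```bash
python3 -c "
from h import *
st();go(.5583,.0422,.09,100.3,3)"
```

```text
6.4 [0.5579 0.0379 0.1597] [-1.7992e+02 -1.2000e-01  1.0031e+02] F [ 0.28 -0.24 -0.59] w 0.0418
[{'x': 1.3, 'y': 0.4, 'z': 23.2, 'ax': -0.03, 'ay': -0.04, 'az': 0.0}, {'x': 1.4, 'y': 0.4, 'z': 23.2, 'ax': -0.03, 'ay': -0.04, 'az': 0.0}, {'x': 1.3, 'y': 0.4, 'z': 23.3, 'ax': -0.02, 'ay': -0.04, 'az': 0.01}]
```

Call:
send_rows:
  plan:
    - {"x": 4, "y": 0.5, "z": 23, "ax": 0, "ay": 0, "az": 0}
    - {"x": 0.5, "y": 0, "z": 22, "ax": 0, "ay": 0, "az": 0}
    - {"x": 0, "y": 0, "z": 0, "ax": 0, "ay": 0, "az": 0}

```text
time_s: 6.7
eef_pos: [0.5573, 0.0455, 0.1141]
tool_rot: [3.141, -0.002, 1.754]
ft_force: [0.8, 0.7, 1.0]
gripper_width: 0.0418
```

```bash
python3 -c "
from h import *
st();go(.5583,.0422,.072,100.3,2)"
```

```text
6.7 [0.5573 0.0455 0.1141] [ 1.7999e+02 -1.2000e-01  1.0050e+02] F [0.79 0.7  0.96] w 0.0418
[{'x': -1.8, 'y': 0.2, 'z': 21.0, 'ax': 0.01, 'ay': -0.06, 'az': 0.1}, {'x': -1.7, 'y': 0.2, 'z': 21.1, 'ax': 0.0, 'ay': -0.06, 'az': 0.1}]
```

Call:
send_rows:
  plan:
    - {"x": -3.5, "y": 0.5, "z": 12, "ax": 0, "ay": 0, "az": 0}
    - {"x": 0, "y": 0, "z": 0, "ax": 0, "ay": 0, "az": 0}
    - {"x": 0, "y": 0, "z": 0, "ax": 0, "ay": 0, "az": 0}

```text
time_s: 7.0
eef_pos: [0.559, 0.0432, 0.103]
tool_rot: [3.14, -0.002, 1.756]
ft_force: [0.5, -0.0, -1.1]
gripper_width: 0.042
```

```bash
python3 -c "
from h import *
st();go(.5583,.0422,.072,100.3,2)"
```

```text
7.0 [0.559  0.0432 0.103 ] [ 1.7989e+02 -1.0000e-01  1.0061e+02] F [ 0.48 -0.02 -1.13] w 0.042
[{'x': -0.5, 'y': -0.5, 'z': 15.5, 'ax': 0.05, 'ay': -0.05, 'az': 0.16}, {'x': -0.4, 'y': -0.4, 'z': 15.5, 'ax': 0.06, 'ay': -0.05, 'az': 0.15}]
```

Call:
send_rows:
  plan:
    - {"x": -1, "y": -0.5, "z": 12, "ax": 0, "ay": 0, "az": 0}
    - {"x": 0, "y": 0, "z": 12, "ax": 0, "ay": 0, "az": 0}
    - {"x": 0, "y": 0, "z": 0, "ax": 0, "ay": 0, "az": 0}
    - {"x": 0, "y": 0, "z": 0, "ax": 0, "ay": 0, "az": 0}

```text
time_s: 7.4
eef_pos: [0.5591, 0.042, 0.0779]
tool_rot: [3.138, -0.002, 1.756]
ft_force: [-0.6, 0.7, -0.1]
gripper_width: 0.0419
```

```bash
python3 -c "
from h import *
st();go(.5583,.0422,.064,100.3,2)"
```

```text
7.4 [0.5591 0.042  0.0779] [ 1.7981e+02 -9.0000e-02  1.0059e+02] F [-0.64  0.72 -0.07] w 0.0419
[{'x': 0.2, 'y': -0.4, 'z': 6.9, 'ax': 0.1, 'ay': -0.05, 'az': 0.15}, {'x': 0.1, 'y': -0.4, 'z': 7.0, 'ax': 0.09, 'ay': -0.04, 'az': 0.14}]
```

Call:
send_rows:
  plan:
    - {"x": 0, "y": -0.5, "z": 7, "ax": 0.1, "ay": 0, "az": 0}
    - {"x": 0, "y": 0, "z": 4, "ax": 0, "ay": 0, "az": 0}
    - {"x": 0, "y": 0, "z": 0, "ax": 0, "ay": 0, "az": 0}

```text
time_s: 7.7
eef_pos: [0.5587, 0.0419, 0.0661]
tool_rot: [3.14, -0.001, 1.756]
ft_force: [0.2, 0.4, -0.3]
gripper_width: 0.0417
```

Call:
send_rows:
  plan:
    - {"x": 0, "y": 0, "z": 2, "ax": 0, "ay": 0, "az": 0}
    - {"x": 0, "y": 0, "z": 0, "ax": 0, "ay": 0, "az": 0}

```text
time_s: 7.9
eef_pos: [0.5588, 0.0419, 0.064]
tool_rot: [3.14, -0.002, 1.756]
ft_force: [-0.0, 0.1, -0.4]
gripper_width: 0.0415
```

Call:
send_rows:
  plan:
    - {"x": 0, "y": 0, "z": 1.5, "ax": 0, "ay": 0, "az": 0}
    - {"x": 0, "y": 0, "z": 0, "ax": 0, "ay": 0, "az": 0}

```text
time_s: 8.1
eef_pos: [0.5591, 0.0419, 0.0632]
tool_rot: [3.139, -0.001, 1.756]
ft_force: [0.8, 0.5, -1.3]
gripper_width: 0.0416
```

```bash
python3 -c "
from h import *
st();s=cam('scene','s6');st()
cv2.imwrite('pics/s6c.png',cv2.resize(s['image'][150:300,165:335,::-1],None,fx=4,fy=4,interpolation=cv2.INTER_CUBIC))
"
```

```text
8.1 [0.5591 0.0419 0.0632] [ 1.7983e+02 -8.0000e-02  1.0060e+02] F [ 0.84  0.54 -1.31] w 0.0416
8.15 [0.5591 0.0419 0.0631] [ 1.7983e+02 -7.0000e-02  1.0060e+02] F [ 0.77 -0.61 -0.46] w 0.0418
```

View pics/s6c.png

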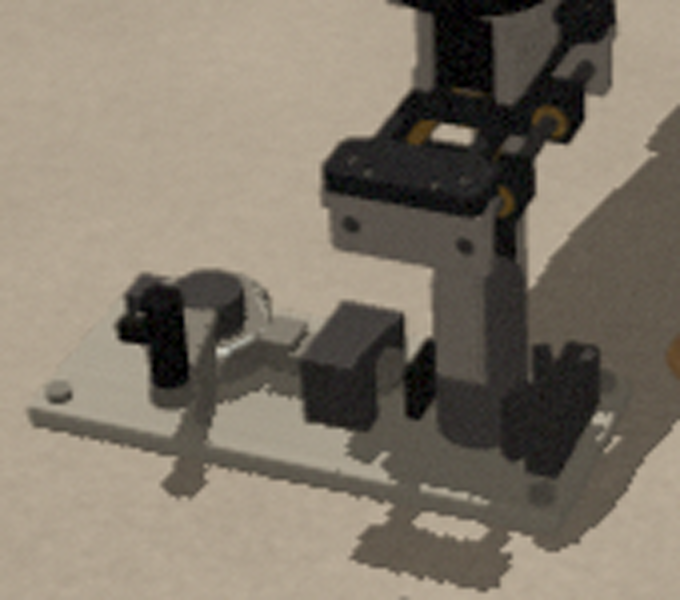

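The pipe is upright between pad and V, at about (480,400) in the crop. I'll ease down to contact.

Call:
send_rows:
  plan:
    - {"x": 0, "y": 0, "z": 1.5, "ax": 0, "ay": 0, "az": 0}
    - {"x": 0, "y": 0, "z": 0, "ax": 0, "ay": 0, "az": 0}

```text
time_s: 8.35
eef_pos: [0.5595, 0.042, 0.063]
tool_rot: [3.138, -0.001, 1.756]
ft_force: [0.3, 0.2, -0.9]
gripper_width: 0.0414
```

```bash
python3 -c "
from h import *
st();"
```

```text
8.35 [0.5595 0.042  0.063 ] [ 1.7977e+02 -6.0000e-02  1.0061e+02] F [ 0.31  0.23 -0.93] w 0.0414
```

Call:
send_rows:
  plan:
    - {"x": 0, "y": -0.5, "z": 2, "ax": 0.2, "ay": 0, "az": 0}
    - {"x": 0, "y": 0, "z": 1, "ax": 0, "ay": 0, "az": 0}

```text
time_s: 8.55
eef_pos: [0.5598, 0.0419, 0.0621]
tool_rot: [3.139, -0.001, 1.756]
ft_force: [-8.3, -0.8, 14.7]
gripper_width: 0.0416
```

```bash
python3 -c "
from h import *
st();"
```

```text
8.55 [0.5598 0.0419 0.0621] [ 1.7985e+02 -3.0000e-02  1.0062e+02] F [-8.28 -0.79 14.68] w 0.0416
```

Call:
send_rows:
  plan:
    - {"x": 0, "y": 0, "z": -0.5, "ax": 0, "ay": 0, "az": 0}
    - {"x": 0, "y": 0, "z": 0, "ax": 0, "ay": 0, "az": 0}
    - {"x": 0, "y": 0, "z": 0, "ax": 0, "ay": 0, "az": 0}
    - {"x": 0, "y": 0, "z": 0, "ax": 0, "ay": 0, "az": 0}
    - {"x": 0, "y": 0, "z": 0, "ax": 0, "ay": 0, "az": 0}
  fingers: 0.4

```text
time_s: 9.05
eef_pos: [0.5597, 0.0419, 0.0621]
tool_rot: [3.139, -0.001, 1.756]
ft_force: [-0.2, -0.7, -0.5]
gripper_width: 0.0659
```

Call:
send_rows:
  plan:
    - {"x": 0, "y": 0, "z": -20, "ax": 0, "ay": 0, "az": 0}
    - {"x": 0, "y": 0, "z": -40, "ax": 0, "ay": 0, "az": 0}
    - {"x": 0, "y": 0, "z": -40, "ax": 0, "ay": 0, "az": 0}
    - {"x": 0, "y": 0, "z": 0, "ax": 0, "ay": 0, "az": 0}

```text
time_s: 9.45
eef_pos: [0.5588, 0.0417, 0.164]
tool_rot: [-3.14, -0.001, 1.756]
ft_force: [0.3, 0.4, 0.1]
gripper_width: 0.0657
```

```bash
python3 -c "
from h import *
st();s=cam('scene','s7');c=cam('wrist','w7');import pickle;pickle.dump(c,open('w7.pkl','wb'))
cv2.imwrite('pics/s7c.png',cv2.resize(s['image'][150:300,165:335,::-1],None,fx=4,fy=4,interpolation=cv2.INTER_CUBIC))
"
```

```text
9.45 [0.5588 0.0417 0.164 ] [-1.7993e+02 -7.0000e-02  1.0061e+02] F [0.27 0.38 0.13] w 0.0657
```

View pics/s7c.png

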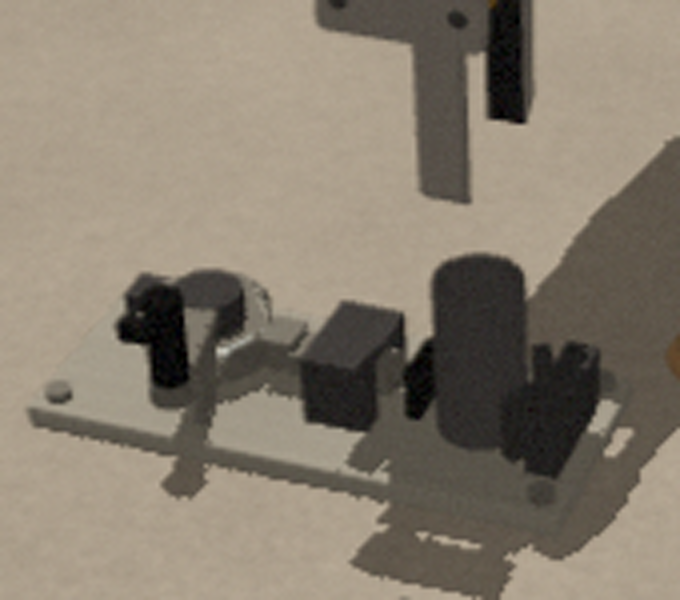

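View pics/w7.png

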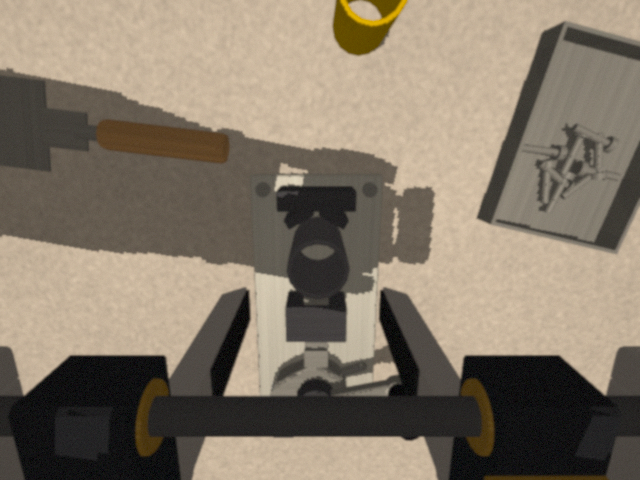

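The pipe stands free and upright on the plate. Next I move to the knob.

```bash
python3 -c "
from h import *
go(.645,-.0635,.19,202.4,13)"
```

```text
[{'x': -9.2, 'y': 5.1, 'z': -2.4, 'ax': -0.01, 'ay': -0.04, 'az': -7.83}, {'x': -9.8, 'y': 3.8, 'z': -2.4, 'ax': -0.02, 'ay': -0.04, 'az': -7.83}, {'x': -10.2, 'y': 2.5, 'z': -2.4, 'ax': -0.02, 'ay': -0.04, 'az': -7.83}, {'x': -10.5, 'y': 1.1, 'z': -2.4, 'ax': -0.02, 'ay': -0.04, 'az': -7.83}, {'x': -10.5, 'y': -0.4, 'z': -2.4, 'ax': -0.02, 'ay': -0.04, 'az': -7.83}]
[{'x': -10.4, 'y': -1.8, 'z': -2.4, 'ax': -0.01, 'ay': -0.03, 'az': -7.83}, {'x': -10.1, 'y': -3.2, 'z': -2.4, 'ax': -0.02, 'ay': -0.04, 'az': -7.83}, {'x': -9.5, 'y': -4.6, 'z': -2.4, 'ax': -0.01, 'ay': -0.03, 'az': -7.83}, {'x': -8.8, 'y': -5.8, 'z': -2.4, 'ax': -0.02, 'ay': -0.04, 'az': -7.83}, {'x': -7.9, 'y': -7.0, 'z': -2.3, 'ax': -0.01, 'ay': -0.03, 'az': -7.83}]
[{'x': -6.9, 'y': -8.0, 'z': -2.4, 'ax': -0.02, 'ay': -0.04, 'az': -7.83}, {'x': -5.8, 'y': -8.8, 'z': -2.3, 'ax': -0.01, 'ay': -0.03, 'az': -7.83}, {'x': -4.6, 'y': -9.5, 'z': -2.4, 'ax': -0.02, 'ay': -0.04, 'az': -7.83}]
```

Call:
send_rows:
  plan:
    - {"x": -9, "y": 5, "z": -6, "ax": 0, "ay": 0, "az": -7.8}
    - {"x": -10, "y": 4, "z": -6, "ax": 0, "ay": 0, "az": -7.8}
    - {"x": -10, "y": 2.5, "z": -6, "ax": 0, "ay": 0, "az": -7.8}
    - {"x": -10.5, "y": 1, "z": -6, "ax": 0, "ay": 0, "az": -7.8}
    - {"x": -10.5, "y": 0, "z": -2, "ax": 0, "ay": 0, "az": -7.8}

```text
time_s: 10.05
eef_pos: [0.5892, 0.0015, 0.1767]
tool_rot: [-3.129, -0.017, 2.461]
ft_force: [0.5, 0.5, -0.7]
gripper_width: 0.0657
```

Call:
send_rows:
  plan:
    - {"x": -10.5, "y": -2, "z": 0, "ax": 0, "ay": 0, "az": -7.8}
    - {"x": -10, "y": -3, "z": 0, "ax": 0, "ay": 0, "az": -7.8}
    - {"x": -9.5, "y": -4.5, "z": 0, "ax": 0, "ay": 0, "az": -7.8}
    - {"x": -9, "y": -6, "z": 0, "ax": 0, "ay": 0, "az": -7.8}
    - {"x": -8, "y": -7, "z": 0, "ax": 0, "ay": 0, "az": -7.8}

```text
time_s: 10.55
eef_pos: [0.6232, -0.0396, 0.1656]
tool_rot: [3.138, -0.034, -3.112]
ft_force: [0.4, 0.1, 0.6]
gripper_width: 0.0656
```

```bash
python3 -c "
from h import *
st();go(.645,-.0635,.19,202.4,5)"
```

```text
10.55 [ 0.6232 -0.0396  0.1656] [ 179.79   -1.97 -178.32] F [0.36 0.13 0.57] w 0.0656
[{'x': -4.0, 'y': -4.9, 'z': -5.0, 'ax': 0.11, 'ay': -0.38, 'az': -4.14}, {'x': -3.7, 'y': -5.2, 'z': -5.0, 'ax': 0.11, 'ay': -0.38, 'az': -4.14}, {'x': -3.4, 'y': -5.4, 'z': -5.0, 'ax': 0.12, 'ay': -0.38, 'az': -4.15}, {'x': -3.0, 'y': -5.7, 'z': -4.9, 'ax': 0.11, 'ay': -0.39, 'az': -4.14}, {'x': -2.6, 'y': -5.9, 'z': -4.9, 'ax': 0.12, 'ay': -0.38, 'az': -4.15}]
```

Call:
send_rows:
  plan:
    - {"x": -4, "y": -5, "z": -6, "ax": 0.1, "ay": -0.4, "az": -4.2}
    - {"x": -4, "y": -5, "z": -6, "ax": 0.1, "ay": -0.4, "az": -4.2}
    - {"x": -3.5, "y": -5.5, "z": -6, "ax": 0.1, "ay": -0.4, "az": -4.2}
    - {"x": -3, "y": -6, "z": -5, "ax": 0.1, "ay": -0.4, "az": -4.2}
    - {"x": -3, "y": -6, "z": -5, "ax": 0.1, "ay": -0.4, "az": -4.2}

```text
time_s: 11.05
eef_pos: [0.6445, -0.0647, 0.1814]
tool_rot: [3.132, -0.011, -2.728]
ft_force: [0.1, 0.4, -0.0]
gripper_width: 0.0658
```

Call:
send_rows:
  plan:
    - {"x": 0, "y": 0, "z": 0, "ax": 0, "ay": 0, "az": 0}
    - {"x": 0, "y": 0, "z": 0, "ax": 0, "ay": 0, "az": 0}

```text
time_s: 11.25
eef_pos: [0.6439, -0.0651, 0.1782]
tool_rot: [3.13, -0.015, -2.729]
ft_force: [-0.2, 0.4, 0.3]
gripper_width: 0.0656
```

```bash
python3 -c "
from h import *
st();c=cam('wrist','w8');st();t=cam('top','t8');import pickle;pickle.dump(c,open('w8.pkl','wb'))
go(.645,-.0635,.14,202.4,2)"
```

```text
11.25 [ 0.6439 -0.0651  0.1782] [ 179.33   -0.85 -156.37] F [-0.17  0.36  0.31] w 0.0656
11.3 [ 0.6438 -0.0651  0.1782] [ 179.33   -0.85 -156.36] F [ 0.38  0.37 -0.12] w 0.0662
[{'x': -1.1, 'y': 0.2, 'z': 19.3, 'ax': 0.32, 'ay': -0.42, 'az': 0.63}, {'x': -0.9, 'y': 0.4, 'z': 19.4, 'ax': 0.33, 'ay': -0.41, 'az': 0.62}]
```

View pics/w8.png

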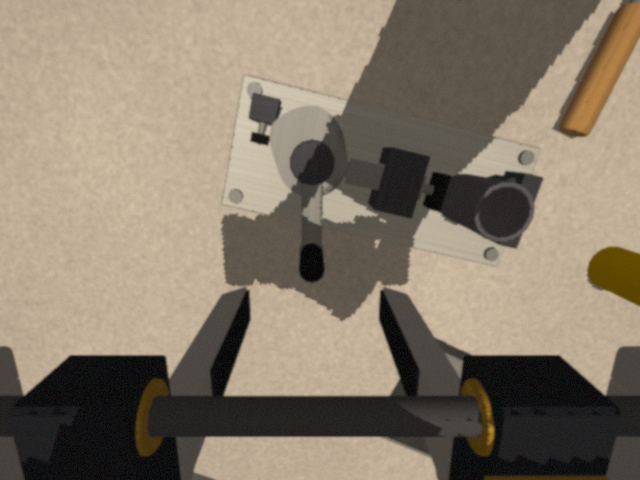

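Hub top is at (312,162) and knob top at (312,263), with the knob centred between the fingers.

```bash
python3 -c "
from h import *
import pickle;c=pickle.load(open('w8.pkl','rb'))
h=plane(c,312,162,.057);k=plane(c,312,266,.101);print(h,k,np.linalg.norm((k-h)[:2]),np.degrees(np.arctan2(*(k-h)[1::-1])))
print(dep(c,312,162),dep(c,312,266),dep(c,312,255))
P=np.array([dep(c,u,v) for v in range(235,290) for u in range(290,335)]);Q=P[(P[:,2]>.094)&(P[:,2]<.11)];print(len(Q),Q.mean(0),cv2.minEnclosingCircle(Q[:,:2].astype(np.float32)))
P=np.array([dep(c,u,v) for v in range(135,190) for u in range(285,340)]);Q=P[(P[:,2]>.052)&(P[:,2]<.062)];print(len(Q),Q.mean(0),cv2.minEnclosingCircle(Q[:,:2].astype(np.float32)))
# pipe top
P=np.array([[*dep(c,u,v)] for v in range(170,250) for u in range(465,545)]);Q=P[(P[:,2]>.085)&(P[:,2]<.1)];print('pipe',len(Q),Q[:,2].mean(),cv2.minEnclosingCircle(Q[:,:2].astype(np.float32)))
"
```

```text
[ 0.58284874 -0.09156817  0.057     ] [ 0.6444901  -0.06521581  0.101     ] 0.06703808234204671 23.147239278874423
[ 0.58283244 -0.09157974  0.05751096] [ 0.64420178 -0.06534971  0.10200211] [ 0.63924846 -0.06742604  0.0937858 ]
539 [ 0.64656879 -0.06465322  0.10024284] ((0.6472986340522766, -0.06418255716562271), 0.008911877870559692)
1715 [ 0.58400742 -0.09105628  0.05659954] ((0.5852406620979309, -0.09039583802223206), 0.01922244019806385)
pipe 1387 0.09049022558948976 ((0.5601930022239685, 0.040808264166116714), 0.021307168528437614)
```

```bash
python3 -c "
from h import *
st();go(.647,-.0643,.12,202.9,3)"
```

```text
11.35 [ 0.6439 -0.065   0.1787] [ 179.34   -0.83 -156.34] F [-0.3   1.42 -0.43] w 0.0658
[{'x': -1.3, 'y': -0.4, 'z': 19.5, 'ax': 0.22, 'ay': -0.28, 'az': 0.25}, {'x': -1.2, 'y': -0.4, 'z': 19.6, 'ax': 0.22, 'ay': -0.28, 'az': 0.25}, {'x': -1.1, 'y': -0.2, 'z': 19.5, 'ax': 0.21, 'ay': -0.27, 'az': 0.25}]
```

Call:
send_rows:
  plan:
    - {"x": -3, "y": -0.5, "z": 20, "ax": 0.4, "ay": -0.5, "az": 0.5}
    - {"x": -1, "y": 0, "z": 20, "ax": 0.2, "ay": -0.3, "az": 0}
    - {"x": 0, "y": 0, "z": 20, "ax": 0, "ay": 0, "az": 0}
    - {"x": 0, "y": 0, "z": 0, "ax": 0, "ay": 0, "az": 0}

```text
time_s: 11.75
eef_pos: [0.6467, -0.0626, 0.1158]
tool_rot: [3.141, -0.001, -2.742]
ft_force: [0.3, -0.4, -0.2]
gripper_width: 0.0655
```

```bash
python3 -c "
from h import *
st();go(.647,-.0643,.08,202.9,2)"
```

```text
11.75 [ 0.6467 -0.0626  0.1158] [ 1.7995e+02 -4.0000e-02 -1.5712e+02] F [ 0.26 -0.4  -0.24] w 0.0655
[{'x': 0.2, 'y': -0.9, 'z': 17.9, 'ax': 0.03, 'ay': -0.02, 'az': -0.01}, {'x': 0.2, 'y': -0.8, 'z': 17.9, 'ax': 0.02, 'ay': -0.02, 'az': -0.01}]
```

Call:
send_rows:
  plan:
    - {"x": 0, "y": -1.5, "z": 18, "ax": 0, "ay": 0, "az": 0}
    - {"x": 0, "y": 0, "z": 17, "ax": 0, "ay": 0, "az": 0}
    - {"x": 0, "y": 0, "z": 0, "ax": 0, "ay": 0, "az": 0}

```text
time_s: 12.05
eef_pos: [0.6478, -0.0635, 0.0821]
tool_rot: [3.142, 0.001, -2.744]
ft_force: [-0.1, -0.8, -0.3]
gripper_width: 0.0656
```

```bash
python3 -c "
from h import *
st();go(.647,-.0643,.08,202.9,1)"
```

```text
12.05 [ 0.6478 -0.0635  0.0821] [ 1.8000e+02  3.0000e-02 -1.5723e+02] F [-0.09 -0.83 -0.26] w 0.0656
[{'x': 1.0, 'y': -0.4, 'z': 2.1, 'ax': 0.0, 'ay': 0.03, 'az': -0.13}]
```

Cage the knob (opening about 30 mm).

Call:
send_rows:
  plan:
    - {"x": 0, "y": -0.5, "z": 1, "ax": 0, "ay": 0, "az": 0}
    - {"x": 0, "y": 0, "z": 0, "ax": 0, "ay": 0, "az": 0}
    - {"x": 0, "y": 0, "z": 0, "ax": 0, "ay": 0, "az": 0}
    - {"x": 0, "y": 0, "z": 0, "ax": 0, "ay": 0, "az": 0}
    - {"x": 0, "y": 0, "z": 0, "ax": 0, "ay": 0, "az": 0}
  fingers: -0.36
  newtons: 6

```text
time_s: 12.55
eef_pos: [0.6496, -0.064, 0.0859]
tool_rot: [-3.139, 0.005, -2.745]
ft_force: [-0.6, 0.5, 0.2]
gripper_width: 0.0313
```

```bash
cat >> h.py <<'E'
H=np.array([.5832,-.0913])
def crank(dth,n,z=.081,r=.0698):
    s=read_state();p=np.array(s['eef_pos']);v=p[:2]-H
    th=np.degrees(np.arctan2(v[1],v[0]));psi=np.degrees(s['tool_rot'][2])+180
    psi=(psi+180)%360-180
    # tool axes forces
    Rm=R.from_euler('xyz',s['tool_rot']).as_matrix();f=Rm.T@np.array(s['ft_force'])
    print('t',round(s['time_s'],2),'pos angle',th.round(2),'r',np.hypot(*v).round(4),'z',p[2].round(4),'psi-180',psi.round(2),'Ftool(x=to hub,y,z)',f.round(1),'w',round(s['gripper_width'],4), 'tang force cw',round(float(-np.dot(s['ft_force'][:2],[np.sin(np.radians(th)),-np.cos(np.radians(th))])),1))
    P=p.copy();Rc=R.from_euler('xyz',s['tool_rot'])
    for i in range(n):
        a=np.radians(th-dth*(i+1)/n)
        T=np.array([*(H+r*np.array([np.cos(a),np.sin(a)])),z])
        Rt=R.from_euler('xyz',[np.pi,0,a+np.pi])
        d=(Rc.as_matrix().T@(T-P)*1e3).round(1);w=(Rc.inv()*Rt).as_rotvec(degrees=True).round(1)
        print(*d,*w);P=P+Rc.as_matrix()@d/1e3;Rc=Rc*R.from_rotvec(w,degrees=True)
E
python3 -c "
from h import *
crank(16,4)"
```

```text
t 12.55 pos angle 22.33 r 0.0718 z 0.0859 psi-180 22.72 Ftool(x=to hub,y,z) [ 0.3  0.6 -0.2] w 0.0313 tang force cw 0.6
2.2 -4.8 4.9 -0.1 0.3 4.4
0.2 -4.9 0.1 -0.0 -0.0 4.0
0.1 -4.9 -0.0 -0.0 -0.0 4.0
0.2 -4.8 -0.0 -0.0 0.0 4.0
```

Call:
send_rows:
  plan:
    - {"x": 2, "y": -5, "z": 4, "ax": 0, "ay": 0, "az": 4.4}
    - {"x": 0, "y": -5, "z": 1, "ax": 0, "ay": 0, "az": 4}
    - {"x": 0, "y": -5, "z": 0, "ax": 0, "ay": 0, "az": 4}
    - {"x": 0, "y": -5, "z": 0, "ax": 0, "ay": 0, "az": 4}

```text
time_s: 12.95
eef_pos: [0.6534, -0.0834, 0.0818]
tool_rot: [-3.141, 0.006, -3.039]
ft_force: [-0.7, 0.1, -0.8]
gripper_width: 0.0299
```

```bash
python3 -c "
from h import *
crank(16,4)"
```

```text
t 12.95 pos angle 6.39 r 0.0707 z 0.0818 psi-180 5.85 Ftool(x=to hub,y,z) [0.7 0.2 0.8] w 0.0299 tang force cw 0.2
1.0 -4.9 0.7 -0.0 0.3 3.5
0.1 -4.8 0.0 -0.0 0.0 4.0
0.2 -4.9 0.1 -0.0 0.0 4.0
0.2 -4.9 -0.0 -0.0 0.0 4.0
```

Call:
send_rows:
  plan:
    - {"x": 1, "y": -5, "z": 1, "ax": 0, "ay": 0.3, "az": 3.5}
    - {"x": 0, "y": -5, "z": 0, "ax": 0, "ay": 0, "az": 4}

```text
time_s: 13.15
eef_pos: [0.6533, -0.0934, 0.0811]
tool_rot: [3.141, 0.001, 3.107]
ft_force: [-0.3, 1.6, -0.7]
gripper_width: 0.03
```

Call:
send_rows:
  plan:
    - {"x": 0.3, "y": -5, "z": 0, "ax": 0, "ay": 0, "az": 4}
    - {"x": 0, "y": -5, "z": 0, "ax": 0, "ay": 0, "az": 4}

```text
time_s: 13.35
eef_pos: [0.6523, -0.1032, 0.0812]
tool_rot: [3.14, 0.0, 2.962]
ft_force: [-1.2, 3.2, 0.1]
gripper_width: 0.0296
```

```bash
python3 -c "
from h import *
crank(16,4)"
```

```text
t 13.35 pos angle -9.73 r 0.0701 z 0.0812 psi-180 -10.29 Ftool(x=to hub,y,z) [ 1.7  2.9 -0.1] w 0.0296 tang force cw 2.9
0.5 -4.9 0.2 0.1 0.0 3.4
0.1 -4.8 -0.0 -0.0 0.0 4.0
0.2 -4.9 -0.0 -0.0 0.0 4.0
0.2 -4.9 -0.0 -0.0 0.0 4.0
```

Call:
send_rows:
  plan:
    - {"x": 0.5, "y": -5, "z": 0, "ax": 0, "ay": 0, "az": 3.5}
    - {"x": 0, "y": -5, "z": 0, "ax": 0, "ay": 0, "az": 4}

```text
time_s: 13.55
eef_pos: [0.6501, -0.1118, 0.0812]
tool_rot: [3.138, 0.001, 2.826]
ft_force: [1.8, 5.4, -3.5]
gripper_width: 0.0302
```

Call:
send_rows:
  plan:
    - {"x": 0.3, "y": -5, "z": 0, "ax": 0, "ay": 0, "az": 4}
    - {"x": 0, "y": -5, "z": 0, "ax": 0, "ay": 0, "az": 4}

```text
time_s: 13.75
eef_pos: [0.6468, -0.1199, 0.0812]
tool_rot: [3.135, 0.0, 2.681]
ft_force: [2.8, 4.8, -2.9]
gripper_width: 0.0297
```

```bash
python3 -c "
from h import *
crank(16,4)"
```

```text
t 13.75 pos angle -24.2 r 0.0698 z 0.0812 psi-180 -26.41 Ftool(x=to hub,y,z) [-0.3  5.5  2.9] w 0.0297 tang force cw 5.5
-0.0 -4.9 0.1 0.4 -0.0 1.8
0.1 -4.8 0.1 -0.0 0.0 4.0
0.2 -4.9 -0.0 -0.0 0.0 4.0
0.2 -4.9 -0.0 -0.0 0.0 4.0
```

Call:
send_rows:
  plan:
    - {"x": 0, "y": -5, "z": 0, "ax": 0.4, "ay": 0, "az": 2}
    - {"x": 0, "y": -5, "z": 0, "ax": 0, "ay": 0, "az": 4}

```text
time_s: 13.95
eef_pos: [0.6431, -0.1276, 0.0813]
tool_rot: [3.14, 0.001, 2.572]
ft_force: [3.9, 5.1, -4.1]
gripper_width: 0.0298
```

Call:
send_rows:
  plan:
    - {"x": 0.3, "y": -5, "z": 0, "ax": 0, "ay": 0, "az": 4}
    - {"x": 0, "y": -5, "z": 0, "ax": 0, "ay": 0, "az": 4}

```text
time_s: 14.15
eef_pos: [0.638, -0.1345, 0.0812]
tool_rot: [3.137, 0.002, 2.427]
ft_force: [5.2, 4.6, -2.8]
gripper_width: 0.03
```

```bash
python3 -c "
from h import *
crank(16,4)"
```

```text
t 14.15 pos angle -38.2 r 0.0698 z 0.0812 psi-180 -40.94 Ftool(x=to hub,y,z) [-0.9  6.9  2.8] w 0.03 tang force cw 6.9
-0.1 -4.9 0.2 0.3 0.1 1.3
0.2 -4.8 0.0 -0.0 -0.0 4.0
0.2 -4.9 0.0 -0.0 -0.0 4.0
0.1 -4.9 0.0 -0.0 -0.0 4.0
```

Call:
send_rows:
  plan:
    - {"x": 0, "y": -5, "z": 0, "ax": 0.3, "ay": 0, "az": 1.5}
    - {"x": 0, "y": -5, "z": 0, "ax": 0, "ay": 0, "az": 4}

```text
time_s: 14.35
eef_pos: [0.6325, -0.141, 0.0813]
tool_rot: [3.138, 0.003, 2.327]
ft_force: [4.3, 5.1, -4.4]
gripper_width: 0.03
```

Call:
send_rows:
  plan:
    - {"x": 0.3, "y": -5, "z": 0, "ax": 0, "ay": 0, "az": 4}

```text
time_s: 14.45
eef_pos: [0.6293, -0.1437, 0.0814]
tool_rot: [3.136, 0.003, 2.255]
ft_force: [7.2, 2.6, -4.0]
gripper_width: 0.03
```

```bash
python3 -c "
from h import *
crank(8,2)"
```

```text
t 14.45 pos angle -48.67 r 0.0698 z 0.0814 psi-180 -50.81 Ftool(x=to hub,y,z) [-2.5  7.2  4. ] w 0.03 tang force cw 7.1
-0.0 -4.9 0.3 0.3 0.2 1.9
0.1 -4.8 0.0 -0.0 -0.0 4.0
```

Call:
send_rows:
  plan:
    - {"x": 0, "y": -5, "z": 0, "ax": 0.3, "ay": 0.2, "az": 2}

```text
time_s: 14.55
eef_pos: [0.6262, -0.1465, 0.0814]
tool_rot: [3.139, 0.001, 2.217]
ft_force: [10.5, 1.5, -6.7]
gripper_width: 0.0298
```

Call:
send_rows:
  plan:
    - {"x": 0.2, "y": -5, "z": 0, "ax": 0, "ay": 0, "az": 4}

```text
time_s: 14.65
eef_pos: [0.6228, -0.1489, 0.0814]
tool_rot: [3.137, 0.002, 2.146]
ft_force: [8.3, 4.3, -5.5]
gripper_width: 0.0301
```

```bash
python3 -c "
from h import *
crank(8,2)"
```

```text
t 14.65 pos angle -55.46 r 0.0699 z 0.0814 psi-180 -57.05 Ftool(x=to hub,y,z) [-0.9  9.3  5.5] w 0.0301 tang force cw 9.3
0.1 -4.9 0.4 0.2 0.1 2.4
0.2 -4.8 -0.0 0.0 -0.0 4.0
```

Call:
send_rows:
  plan:
    - {"x": 0.1, "y": -4, "z": 0, "ax": 0.2, "ay": 0, "az": 2.4}

```text
time_s: 14.75
eef_pos: [0.6202, -0.1506, 0.0814]
tool_rot: [3.138, 0.002, 2.101]
ft_force: [8.7, 2.1, -5.5]
gripper_width: 0.03
```

Call:
send_rows:
  plan:
    - {"x": 0.2, "y": -4, "z": 0, "ax": 0, "ay": 0, "az": 3}

```text
time_s: 14.85
eef_pos: [0.6175, -0.152, 0.0814]
tool_rot: [3.136, 0.003, 2.047]
ft_force: [9.6, 1.9, -6.6]
gripper_width: 0.0299
```

```bash
python3 -c "
from h import *
crank(8,2)"
```

```text
t 14.85 pos angle -60.55 r 0.0698 z 0.0814 psi-180 -62.71 Ftool(x=to hub,y,z) [-2.7  9.4  6.6] w 0.0299 tang force cw 9.3
-0.1 -4.9 0.4 0.3 0.2 1.8
0.2 -4.8 -0.0 0.0 -0.0 4.0
```

Call:
send_rows:
  plan:
    - {"x": -0.3, "y": -4, "z": 0.5, "ax": 0.2, "ay": 0, "az": 2}

```text
time_s: 14.95
eef_pos: [0.6151, -0.1537, 0.0812]
tool_rot: [3.136, 0.004, 2.01]
ft_force: [8.6, 3.6, -2.9]
gripper_width: 0.03
```

Call:
send_rows:
  plan:
    - {"x": 0, "y": -4, "z": 0.3, "ax": 0, "ay": 0, "az": 3}

```text
time_s: 15.05
eef_pos: [0.6125, -0.1548, 0.0812]
tool_rot: [3.134, 0.004, 1.956]
ft_force: [8.8, 4.4, -3.5]
gripper_width: 0.0303
```

```bash
python3 -c "
from h import *
crank(8,2)"
```

```text
t 15.05 pos angle -65.27 r 0.0699 z 0.0812 psi-180 -67.9 Ftool(x=to hub,y,z) [0.8 9.8 3.6] w 0.0303 tang force cw 9.8
0.1 -4.9 0.2 0.5 0.2 1.4
0.1 -4.8 -0.0 -0.0 0.0 4.0
```

Call:
send_rows:
  plan:
    - {"x": 0.1, "y": -4, "z": 0.5, "ax": 0.5, "ay": 0.2, "az": 1.5}

```text
time_s: 15.15
eef_pos: [0.61, -0.1559, 0.0813]
tool_rot: [3.139, 0.002, 1.928]
ft_force: [11.4, 1.5, -2.9]
gripper_width: 0.0303
```

Call:
send_rows:
  plan:
    - {"x": 0.1, "y": -4, "z": 0.3, "ax": 0, "ay": 0, "az": 3}

```text
time_s: 15.25
eef_pos: [0.6074, -0.1568, 0.0813]
tool_rot: [3.135, 0.002, 1.875]
ft_force: [10.2, 2.6, -6.1]
gripper_width: 0.0303
```

```bash
python3 -c "
from h import *
crank(8,2);t=cam('top','t9');s=cam('scene','s9')
for c,r,n in((t,(190,290,310,460),'t9c'),(s,(150,310,165,335),'s9c')): cv2.imwrite('pics/%s.png'%n,cv2.resize(c['image'][r[0]:r[1],r[2]:r[3],::-1],None,fx=3.6,fy=3.6,interpolation=cv2.INTER_CUBIC))
st()"
```

```text
t 15.25 pos angle -69.75 r 0.0698 z 0.0813 psi-180 -72.57 Ftool(x=to hub,y,z) [-0.6 10.5  6.1] w 0.0303 tang force cw 10.5
-0.1 -4.9 0.3 0.4 0.1 1.2
0.2 -4.8 -0.0 -0.0 0.0 4.0
15.35 [ 0.6071 -0.157   0.0813] [1.7966e+02 1.4000e-01 1.0738e+02] F [ 8.83  2.37 -4.67] w 0.0304
```

View pics/s9c.png

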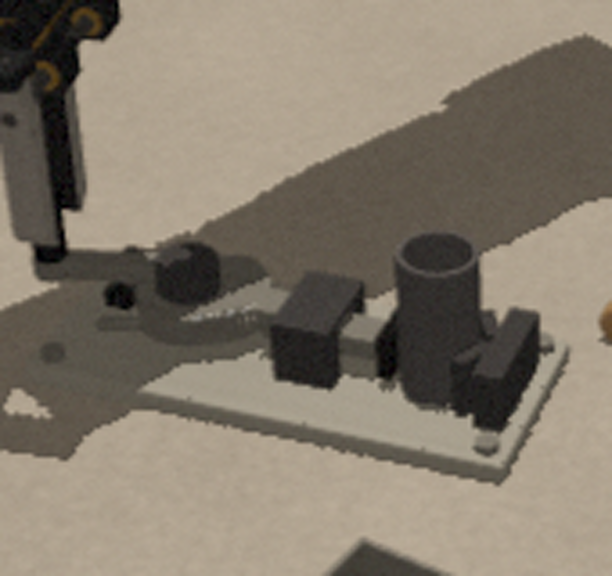

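View pics/t9c.png

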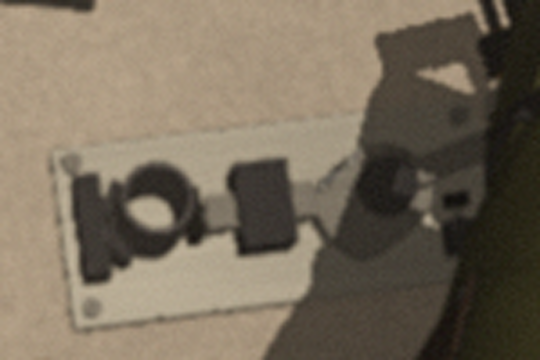

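The pipe looks pushed into the V by the pad, with the follower extended. I'm still on the rise, so I continue in single steps.

Call:
send_rows:
  plan:
    - {"x": 0, "y": -4, "z": 0.5, "ax": 0.4, "ay": 0.1, "az": 1.5}

```text
time_s: 15.45
eef_pos: [0.6046, -0.158, 0.0813]
tool_rot: [3.139, 0.002, 1.848]
ft_force: [10.9, -0.6, -2.1]
gripper_width: 0.0301
```

Call:
send_rows:
  plan:
    - {"x": 0.1, "y": -4, "z": 0.3, "ax": 0, "ay": 0, "az": 3}

```text
time_s: 15.55
eef_pos: [0.6018, -0.1588, 0.0813]
tool_rot: [3.136, 0.003, 1.794]
ft_force: [7.6, 2.2, -4.4]
gripper_width: 0.0303
```

```bash
python3 -c "
from h import *
crank(8,2)"
```

```text
t 15.55 pos angle -74.6 r 0.07 z 0.0813 psi-180 -77.18 Ftool(x=to hub,y,z) [0.4 7.9 4.5] w 0.0303 tang force cw 7.9
0.1 -4.9 0.2 0.3 0.1 1.4
0.2 -4.9 0.0 0.0 0.0 4.0
```

Force is dropping, so I go slower.

Call:
send_rows:
  plan:
    - {"x": 0.1, "y": -4, "z": 0.3, "ax": 0.3, "ay": 0, "az": 1.5}

```text
time_s: 15.65
eef_pos: [0.5988, -0.1597, 0.0813]
tool_rot: [3.139, 0.004, 1.766]
ft_force: [6.7, -1.4, -4.7]
gripper_width: 0.0299
```

```bash
python3 -c "
from h import *
crank(4,1)"
```

```text
t 15.65 pos angle -77.18 r 0.0701 z 0.0813 psi-180 -78.8 Ftool(x=to hub,y,z) [-2.7  6.3  4.7] w 0.0299 tang force cw 6.2
0.3 -4.9 0.3 0.2 0.2 2.4
```

Call:
send_rows:
  plan:
    - {"x": 0, "y": -3, "z": 0.3, "ax": 0.2, "ay": 0, "az": 2}

```text
time_s: 15.75
eef_pos: [0.5964, -0.1603, 0.0812]
tool_rot: [3.14, 0.004, 1.73]
ft_force: [4.1, 0.5, -2.9]
gripper_width: 0.0304
```

```bash
python3 -c "
from h import *
crank(4,1)"
```

```text
t 15.75 pos angle -79.19 r 0.0703 z 0.0812 psi-180 -80.87 Ftool(x=to hub,y,z) [-0.1  4.2  2.9] w 0.0304 tang force cw 4.2
0.5 -4.9 0.2 0.1 0.2 2.3
```

Call:
send_rows:
  plan:
    - {"x": 0.3, "y": -3, "z": 0.2, "ax": 0.1, "ay": 0, "az": 2}

```text
time_s: 15.85
eef_pos: [0.5939, -0.1606, 0.0813]
tool_rot: [3.14, 0.005, 1.694]
ft_force: [3.5, -1.7, -3.2]
gripper_width: 0.0298
```

```bash
python3 -c "
from h import *
crank(4,1)"
```

```text
t 15.85 pos angle -81.22 r 0.0701 z 0.0813 psi-180 -82.96 Ftool(x=to hub,y,z) [-2.1  3.3  3.2] w 0.0298 tang force cw 3.2
0.3 -4.9 0.3 0.1 0.3 2.3
```

Call:
send_rows:
  plan:
    - {"x": 0, "y": -3, "z": 0.3, "ax": 0.1, "ay": 0.2, "az": 2}

```text
time_s: 15.95
eef_pos: [0.5913, -0.161, 0.0813]
tool_rot: [3.141, 0.002, 1.657]
ft_force: [4.1, -0.8, -2.4]
gripper_width: 0.0301
```

```bash
python3 -c "
from h import *
crank(4,1)"
```

```text
t 15.95 pos angle -83.35 r 0.0702 z 0.0813 psi-180 -85.04 Ftool(x=to hub,y,z) [-1.2  4.   2.4] w 0.0301 tang force cw 4.0
0.4 -4.9 0.3 0.1 0.1 2.3
```

Call:
send_rows:
  plan:
    - {"x": 0.2, "y": -2, "z": 0.3, "ax": 0, "ay": 0, "az": 1.5}

```text
time_s: 16.05
eef_pos: [0.5896, -0.1612, 0.0812]
tool_rot: [3.139, 0.002, 1.63]
ft_force: [2.9, -1.2, -1.4]
gripper_width: 0.03
```

```bash
python3 -c "
from h import *
crank(4,1)"
```

```text
t 16.05 pos angle -84.77 r 0.0701 z 0.0812 psi-180 -86.63 Ftool(x=to hub,y,z) [-1.4  2.9  1.4] w 0.03 tang force cw 2.8
0.4 -4.9 0.2 0.1 0.1 2.1
```

Force is light and flat, so this looks like the dwell. I'll back the finger off to the middle of the play and see whether the knob stays.

Call:
send_rows:
  plan:
    - {"x": 0, "y": 3, "z": 0, "ax": 0, "ay": 0, "az": 0}
    - {"x": 0, "y": 3, "z": 0, "ax": 0, "ay": 0, "az": 0}
    - {"x": 0, "y": 0, "z": 0, "ax": 0, "ay": 0, "az": 0}
    - {"x": 0, "y": 0, "z": 0, "ax": 0, "ay": 0, "az": 0}

```text
time_s: 16.45
eef_pos: [0.596, -0.1607, 0.0816]
tool_rot: [3.14, 0.002, 1.631]
ft_force: [-0.6, -0.1, 0.2]
gripper_width: 0.0302
```

```bash
python3 -c "
from h import *
crank(0,1);c=cam('wrist','w10')"
```

```text
t 16.45 pos angle -79.53 r 0.0706 z 0.0816 psi-180 -86.57 Ftool(x=to hub,y,z) [-0.1 -0.6 -0.2] w 0.0302 tang force cw -0.6
0.8 -0.1 0.6 0.1 0.1 -7.0
```

View pics/w10.png

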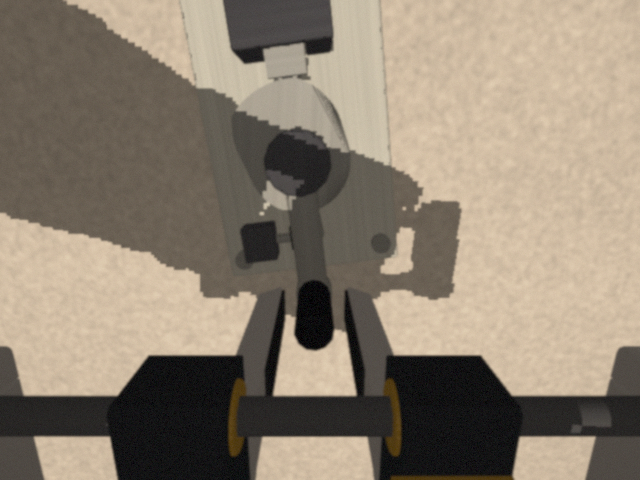

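With force at zero, the knob (313,315) stands clear of both fingers and stays. Now I open, lift and check.

Call:
send_rows:
  plan:
    - {"x": 0, "y": 0, "z": 0, "ax": 0, "ay": 0, "az": 0}
    - {"x": 0, "y": 0, "z": 0, "ax": 0, "ay": 0, "az": 0}
    - {"x": 0, "y": 0, "z": 0, "ax": 0, "ay": 0, "az": 0}
  fingers: 0.2

```text
time_s: 16.8
eef_pos: [0.5959, -0.1606, 0.0815]
tool_rot: [3.14, 0.002, 1.631]
ft_force: [-0.0, -0.1, -0.3]
gripper_width: 0.0507
```

Call:
send_rows:
  plan:
    - {"x": 0, "y": 0, "z": -30, "ax": 0, "ay": 0, "az": 0}
    - {"x": 0, "y": 0, "z": -40, "ax": 0, "ay": 0, "az": 0}
    - {"x": 0, "y": 0, "z": -40, "ax": 0, "ay": 0, "az": 0}
    - {"x": 0, "y": 0, "z": 0, "ax": 0, "ay": 0, "az": 0}
    - {"x": 0, "y": 0, "z": 0, "ax": 0, "ay": 0, "az": 0}

```text
time_s: 17.3
eef_pos: [0.5949, -0.1602, 0.1943]
tool_rot: [-3.14, 0.001, 1.631]
ft_force: [-1.1, -0.1, -1.5]
gripper_width: 0.0566
```

Run:
```python
from h import *
st();c=cam('wrist','w11');s=cam('scene','s11');t=cam('top','t11')
def knob(c,r):
    P=np.array([dep(c,u,v) for v in range(r[2],r[3]) for u in range(r[0],r[1]) if c['depth'][v,u]>0])
    D=np.hypot(*(P[:,:2]-H).T);Q=P[(P[:,2]>.09)&(P[:,2]<.11)&(D>.04)&(D<.1)]
    if len(Q): m=Q[:,:2].mean(0)-H;print('knob',len(Q),np.degrees(np.arctan2(m[1],m[0])),np.hypot(*m))
knob(c,(230,400,150,400))
for cc,n,r in((s,'scene',(240,320,180,280)),(t,'top',(320,380,210,280))):
    P=np.array([dep(cc,u,v) for v in range(r[2],r[3]) for u in range(r[0],r[1]) if cc['depth'][v,u]>0]);Q=P[(P[:,2]>.086)&(P[:,2]<.1)]
    if len(Q): print(n,len(Q),Q[:,2].mean(),cv2.minEnclosingCircle(Q[:,:2].astype(np.float32)))
cv2.imwrite('pics/s11c.png',cv2.resize(s['image'][150:310,165:335,::-1],None,fx=3.6,fy=3.6,interpolation=cv2.INTER_CUBIC))
```

```text
17.3 [ 0.5949 -0.1602  0.1943] [-1.7993e+02  6.0000e-02  9.3460e+01] F [-1.12 -0.14 -1.5 ] w 0.0566
knob 517 -79.5930817685851 0.0687401043148601
scene 150 0.08894655689187068 ((0.5597434043884277, 0.044433146715164185), 0.023802325129508972)
top 132 0.09195370654908465 ((0.5573931932449341, 0.0448942705988884), 0.02112596109509468)
```

View pics/w11.png

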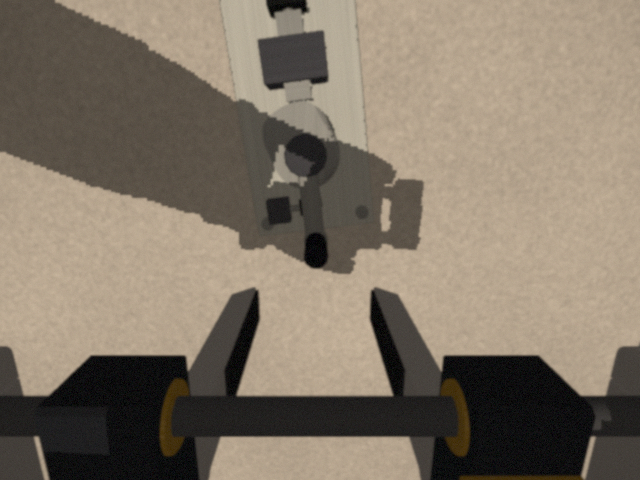

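View pics/s11c.png

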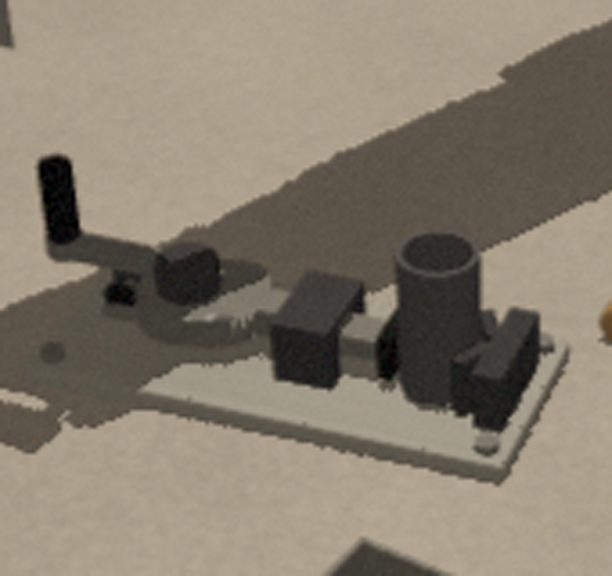

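View pics/t11.png

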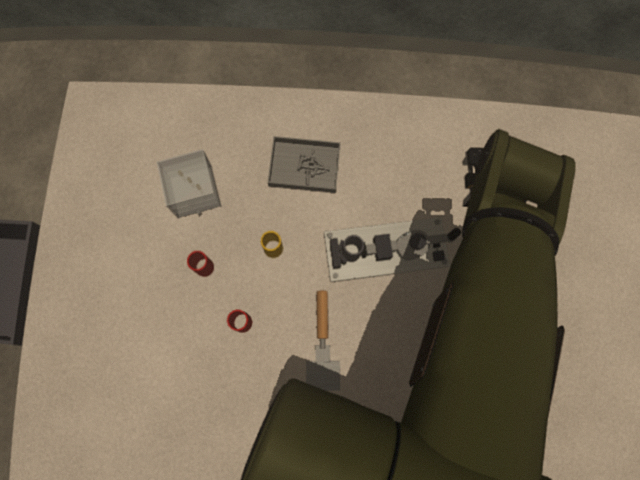

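After release the knob holds at -79.6°. The pipe axis is within about 1 mm of the estimated seat, and the tray, cube and scraper are where they started. Handing in.

```bash
python3 -c "
from h import *
print(finish_job())"
```

```text
the job is handed in; nothing more can be done
None
```

The pipe stands upright in the fixture, clamped by the cam in its dwell. I handed the job in at about 17 s on the robot's clock; no verdict is reported.

**What I did:** I gripped the grey pipe and set it on the plate a few millimetres short of the V. I let go, then turned the crank clockwise by about 100° with the knob caged loosely between the fingers. The measured force at the knob rose to about 10 N, then fell to about 3 N. There I stopped, short of the bumper, and backed the fingers off.

**Last checks:**
- **Crank:** with the robot clear, the knob stayed at about -79.6°; it had not sprung back.
- **Pipe:** the top camera puts its axis within about 1 mm of my estimate of its seat, and the scene camera within about 2 mm. It looks upright in the pictures.
- **Tray, cube and scraper:** they look where they started in the top view, compared by eye only.

**Disagreements:**
- **Force readings:** they ran 2 to 3 N above the text: about 10 N at the peak against 7 N, and 3 N in the dwell against under 2 N. I put this down to friction and sensor offset. The knob staying put after release is what shows the dwell.
- **Clamping force:** I could not measure the force in the jaw directly.
- **Camera positions:** early readings of the fixture differed by up to 1 cm between cameras. I used the closer wrist views for placing the pipe and for the crank.

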